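# Load the free shaker with the full jars and start it

### The job

One or two of the look-alike squat jars at the front of the bench are full and the others are empty: lift them to tell by weight. Stand every full jar upright on the platform of the free shaker and, when they are all on it and let go, press that shaker's start button fully down and release it; stand all the empty jars upright in the steel tray, before or after that. The other shaker is busy with a tall brown bottle: leave that bottle where it is and do not press that shaker's button.

Things in the scene. Friction and masses are not known exactly. Their poses are not given: they have to be found in the camera images.
- jar_1_center (a point): centre (half-way up, 33 mm above its foot) of one of the look-alike closed squat white jars with a wide screw cap, 63 mm diameter nearly from foot to top, 66 mm high in all, z along its axis; full ones weigh 0.35 to 0.49 kg, empty ones 0.10 to 0.14 kg; None if this jar is absent
- jar_2_center (a point): centre (half-way up, 33 mm above its foot) of one of the look-alike closed squat white jars with a wide screw cap, 63 mm diameter nearly from foot to top, 66 mm high in all, z along its axis; full ones weigh 0.35 to 0.49 kg, empty ones 0.10 to 0.14 kg; None if this jar is absent
- jar_3_center (a point): centre (half-way up, 33 mm above its foot) of one of the look-alike closed squat white jars with a wide screw cap, 63 mm diameter nearly from foot to top, 66 mm high in all, z along its axis; full ones weigh 0.35 to 0.49 kg, empty ones 0.10 to 0.14 kg; None if this jar is absent
- jar_4_center (a point): centre (half-way up, 33 mm above its foot) of one of the look-alike closed squat white jars with a wide screw cap, 63 mm diameter nearly from foot to top, 66 mm high in all, z along its axis; full ones weigh 0.35 to 0.49 kg, empty ones 0.10 to 0.14 kg; None if this jar is absent
- jar_5_center (a point): centre (half-way up, 33 mm above its foot) of one of the look-alike closed squat white jars with a wide screw cap, 63 mm diameter nearly from foot to top, 66 mm high in all, z along its axis; full ones weigh 0.35 to 0.49 kg, empty ones 0.10 to 0.14 kg; None if this jar is absent
- jar_6_center (a point): centre (half-way up, 33 mm above its foot) of one of the look-alike closed squat white jars with a wide screw cap, 63 mm diameter nearly from foot to top, 66 mm high in all, z along its axis; full ones weigh 0.35 to 0.49 kg, empty ones 0.10 to 0.14 kg; None if this jar is absent
- shaker_1_platform (a point): centre of the matted top face, 55 mm above the bench, of the platform of one of two identical fixed white bench shakers (216 mm deep in x, 186 mm wide in y, z up; the panel with the button is on its -x side). Inside its steel rim the platform is 130 mm in x by 162 mm in y; the rim stands 24 mm above the mat. Either shaker may be the one that is busy
- shaker_1_button_top (a point): centre of the top face of the start button (30 mm diameter, moves straight down, 6 mm travel) on the panel of shaker_1, 110 mm in -x from the platform's centre; moves with the button
- shaker_1_button (a joint): how far that spring button is pressed, m: 0 released, 0.006 fully down, which takes 4 N; springs back by itself
- shaker_2_platform (a point): centre of the matted top face, 55 mm above the bench, of the platform of one of two identical fixed white bench shakers (216 mm deep in x, 186 mm wide in y, z up; the panel with the button is on its -x side). Inside its steel rim the platform is 130 mm in x by 162 mm in y; the rim stands 24 mm above the mat. Either shaker may be the one that is busy
- shaker_2_button_top (a point): centre of the top face of the start button (30 mm diameter, moves straight down, 6 mm travel) on the panel of shaker_2, 110 mm in -x from the platform's centre; moves with the button
- shaker_2_button (a joint): how far that spring button is pressed, m: 0 released, 0.006 fully down, which takes 4 N; springs back by itself
- brown_bottle_center (a point): centre (48 mm above its foot) of the one tall brown bottle with a black cap, 52 mm diameter, 96 mm high, that stands on the platform of the busy shaker
- tray_floor (a point): centre of the floor (2 mm above the bench) of the fixed shallow steel tray; inside it is 156 mm along its x and 246 mm along its y, z up; its rim is 18 mm above the floor
Not all that is in view belongs to the job. What is shaped like the part that bears jar_6_center but pink is not meant. Leave any yellow look-alike of the part that bears jar_3_center alone.

How it is judged:
On the way, in this order (a step that is already met when the one before it is completed fails the run):
1. every full jar stands upright on the free shaker's platform, let go (x of jar_2_center in the frame of shaker_2_platform between -0.05 and 0.05 m and y of jar_2_center in the frame of shaker_2_platform between -0.068 and 0.068 m and z of jar_2_center in the frame of shaker_2_platform between 0.028 and 0.039 m and angle between each of jar_2_center, jar_5_center's own z axis and vertical below 0.12 rad and x of jar_5_center in the frame of shaker_2_platform between -0.05 and 0.05 m and y of jar_5_center in the frame of shaker_2_platform between -0.068 and 0.068 m and z of jar_5_center in the frame of shaker_2_platform between 0.028 and 0.039 m and contact force between the fingers and anything else below 0.3 N), for 0.3 s.
2. the free shaker's start button is pressed fully down (value of joint shaker_2_button above 0.005 m), for 0.05 s.
3. the button is released (value of joint shaker_2_button below 0.0015 m), for 0.2 s.
At the end, for the whole second after the job is handed in: every full jar stands upright (within 7 degrees) on the free shaker's platform inside its rim, every empty jar stands upright on the floor of the steel tray, the free shaker's button is up again after being pressed at least 5 of its 6 mm, the brown bottle is within 30 mm of where it stood (x of jar_2_center in the frame of shaker_2_platform between -0.05 and 0.05 m and y of jar_2_center in the frame of shaker_2_platform between -0.068 and 0.068 m and z of jar_2_center in the frame of shaker_2_platform between 0.028 and 0.039 m and angle between each of jar_2_center, jar_5_center, jar_1_center, jar_3_center, jar_4_center, jar_6_center's own z axis and vertical below 0.12 rad and x of jar_5_center in the frame of shaker_2_platform between -0.05 and 0.05 m and y of jar_5_center in the frame of shaker_2_platform between -0.068 and 0.068 m and z of jar_5_center in the frame of shaker_2_platform between 0.028 and 0.039 m and x of jar_1_center in the frame of tray_floor between -0.065 and 0.065 m and y of jar_1_center in the frame of tray_floor between -0.11 and 0.11 m and z of jar_1_center in the frame of tray_floor between 0.028 and 0.039 m and x of jar_3_center in the frame of tray_floor between -0.065 and 0.065 m and y of jar_3_center in the frame of tray_floor between -0.11 and 0.11 m and z of jar_3_center in the frame of tray_floor between 0.028 and 0.039 m and x of jar_4_center in the frame of tray_floor between -0.065 and 0.065 m and y of jar_4_center in the frame of tray_floor between -0.11 and 0.11 m and z of jar_4_center in the frame of tray_floor between 0.028 and 0.039 m and x of jar_6_center in the frame of tray_floor between -0.065 and 0.065 m and y of jar_6_center in the frame of tray_floor between -0.11 and 0.11 m and z of jar_6_center in the frame of tray_floor between 0.028 and 0.039 m and value of joint shaker_2_button below 0.0015 m and distance of brown_bottle_center from where it was at the start of the episode below 0.03 m); the robot touches nothing.
It fails at once if the brown bottle on the busy shaker is moved more than 30 mm (distance of brown_bottle_center from where it was at the start of the episode above 0.03 m).
It fails at once if the busy shaker's button is pressed (value of joint shaker_1_button above 0.003 m).
Of jar_2, jar_5 only 1 to 2 are there at a start; the rules pass over those that are not, and their reading is None.
Of jar_1, jar_3, jar_4, jar_6 only 3 to 4 are there at a start; the rules pass over those that are not, and their reading is None.
At some moment in a run one of jar_1, jar_2, jar_3, jar_4, jar_5, jar_6 may be knocked a few centimetres aside while the robot is not near it.
It also fails if it takes over 210 s, if anything falls off the work surface, if the arm or the gripper's body presses on something with over 40 N, if the wrist force passes 120 N, or if a joint passes its speed limit or range.

### The arm

A 6-joint arm with a two-finger parallel gripper is mounted at the origin on a cart in front of the work surface, level with it; the furniture and walls round the work are solid. World frame = base frame: x ahead of the robot, y to its left, z up, the work surface at z = 0. Lengths are in m, angles in rad, forces in N, time in s.
With the tool pointing down it reaches from about 0.35 to 0.775 m from the base axis. Payload 7.3 kg.
Tool frame: the origin (TCP) lies at the very end of the fingers, on their centre line; the grasp point (between the pads) lies 19 mm behind it; x points along the fingers, y is the direction in which the jaws open and shut, and the axes are right-handed (so a half turn about x gives the same grasp; the last joint's range is limited). The gripper opens to 92 mm and grips with 3 to 60 N. Pads are 19 mm wide; open, the fingers measure 130 mm over their backs; the gripper's body (75 mm by 190 mm) begins 47 mm behind the grasp point.
Start: joints at [-0.146, 0.342, 1.524, -0, 1.275, -0.146], TCP at [0.525, 0, 0.193] pointing down, gripper open.
Joint ranges: [-2.53, 2.53], [-0.77, 2.02], [0.04, 2.7], [-1, 4.14], [0.28, 2.66], [-3.11, 3.11]. Speed limits (rad/s): [2.57, 2.57, 3.14, 3.14, 3.14, 3.14].

### API

Orientations are given as [roll, pitch, yaw] about the fixed x, y, z axes, in that order (R = Rz(yaw) Ry(pitch) Rx(roll)).
In Python, from cell import robot gives the robot as it stands.
- The arm moves only by the tool play_rows, never from a script. Its argument "moves" is a list that holds one entry, the list of rows, each a list of 5 numbers: the shift along the tool's x, y, z in m, then the turn about the tool's x in degrees, then the opening, from -1 (shut) to 1 (fully open), so that 0 is half open. A call has exactly 10 rows; each row shifts and turns the pose as measured when the row begins, along the tool's axes as they then stand; what a row does not reach is not made up. A row lasts 1/10 s, in which the tool goes at most 50 mm and 8.59 degrees, less where a joint would pass 70% of its speed; a pose out of reach is approached as far as the arm can. A call with a gripper value outside its range is refused whole. The fingers move at their own pace and stop on an object; "grip_force" is the grip in N (left out, the last holds). Time passes only in rows, so rows that do not move let the fingers close, or fill a call up. It gives the time, the measured TCP pose, the force and the opening at its end, in the units of the state.
- robot.observe(): the state, without advancing time (a new reading comes with each control period).
- robot.read_camera(name): name is "scene" or "side" or "wrist"; returns the picture (400x640x3 uint8, red, green, blue); there is no depth.
- robot.get_calibration(name): a dict with "mtx" (3x3 intrinsics, pixels), "view" (4x4, takes a point from world to camera coordinates). Camera axes: x right, y up, looking along -z (the intrinsics and any distortion apply to the point x, -y, -z); pixel columns grow to the right and rows downward; lengths in m; the calibration is good to about 2 mm. A picture is of the moment at which its call begins: read the wrist's pose just before it. get_calibration takes no time and is no camera call; for the wrist camera it gives the pose at the moment of the call.
- robot.hand_in(): hands the job in, once; it reports no verdict.
Trained networks look in the newest picture that a camera, given by its name, has taken for a name from the list of things; names that differ only in an ending like _2 or _b are one class to them, and where a whole thing is asked for, a point or a joint stands for the part that bears it (a point fixed in the world has none). Each returns a list of dicts, best first, with "score" (0 to 1); they miss things now and then, are a little off and sometimes report something else, mostly with a low value. They report only what shows in the picture. A call takes as long as a camera call. They do not tell look-alikes from the thing itself.
- robot.spot_in(camera, label): "point" ([column, row] in pixels, amid what is visible of it).
The state is a dict: "time": time; "qpos": joint angles; "qvel": joint speeds; "joint_efforts": joint torques, N m; "tool_pos": TCP position; "tool_rot": TCP orientation; "contact_force": force on the tool from outside, world axes, zero at the start; "torque": the same for the moment, N m; "opening": finger opening in m.
Only numpy, scipy, OpenCV 4.12 (cv2) and the standard library are available. Lean on these libraries where they do the work, as an engineer would, in place of code of your own. Each camera call takes 0.05 s, during which the arm holds its last target.

## Working session

There is one attempt and no reset: what is moved stays moved. The work goes in short steps, Python scripts to look and compute and a tool call to move; the robot and the scene stay as the last step left them, time stands still between calls to the robot, and variables do not carry over. Pictures are saved under pics/ and viewed, and the job is handed in when it is done.

Besides the shell and the picture viewer there is one more tool, called as name(argument=value, ...) on one line, values as JSON. play_rows: Moves the arm, as the interface text tells. Its arguments: {"type":"object","properties":{"moves":{"type":"array"},"grip_force":{"type":"number"}},"required":["moves"]}

```bash
ls; mkdir -p pics
cat > h.py <<'E'
import numpy as np,cv2
from cell import robot
def cal(n):
    c=robot.get_calibration(n); return np.array(c['mtx']),np.array(c['view']),c
def px2w(n,p,z,c=None):
    K,V,_=c or cal(n)
    d=np.linalg.inv(K)@np.array([p[0],p[1],1.]); d=np.array([d[0],-d[1],-d[2]])
    R=V[:3,:3];t=V[:3,3]; o=-R.T@t; d=R.T@d
    return o+d*(z-o[2])/d[2]
def w2px(n,P,c=None):
    K,V,_=c or cal(n)
    q=V[:3,:3]@np.array(P)+V[:3,3]; q=np.array([q[0],-q[1],-q[2]]); q=K@q; return q[:2]/q[2]
def save(n,f):
    im=np.array(robot.read_camera(n)); cv2.imwrite('pics/'+f,im[...,::-1]); return im
E
python3 - <<'E'
from h import *
print(robot.observe())
for n in ['scene','side','wrist']:
    save(n,n+'0.png'); k=cal(n); print(n,k[0].tolist(),k[1].round(3).tolist(),[x for x in k[2] if x not in('mtx','view')])
for l in ['jar_1_center','shaker_1_platform','shaker_1_button_top','brown_bottle_center','tray_floor']:
    for n in ['scene','side']:
        print(l,n,[(np.round(d['point']).tolist(),round(d['score'],2)) for d in robot.spot_in(n,l)])
E
```

```text
pics
{'time': 0.0, 'qpos': array([-1.45990874e-01,  3.42736696e-01,  1.52501030e+00,  3.08941470e-05,
        1.27539523e+00, -1.46004700e-01]), 'qvel': array([-1.43239262e-03, -1.89446355e-03, -4.53348855e-04,  1.21159460e-03,
        1.63194068e-03,  6.63135800e-05]), 'joint_efforts': array([ 7.61924657e-04, -4.31245601e+01, -2.44219762e+01,  7.17750052e-02,
        5.59406646e-02, -1.04314388e-04]), 'tool_pos': array([5.24547006e-01, 1.04156622e-04, 1.92640094e-01]), 'tool_rot': array([-1.73586336,  1.56924647,  2.97653043]), 'contact_force': array([-0.45842303, -0.00317797,  0.47583324]), 'torque': array([ 0.02634464,  0.0323653 , -0.00176925]), 'opening': 0.09168491421482156}
scene [[519.8162542042766, 0.0, 326.7625435943068], [0.0, 519.8162542042766, 198.47891898142072], [0.0, 0.0, 1.0]] [[0.696, -0.718, 0.011, -0.32], [0.537, 0.531, 0.655, -0.393], [-0.476, -0.45, 0.756, -1.231], [0.0, 0.0, 0.0, 1.0]] []
side [[490.31373594051064, 0.0, 320.85116833437945], [0.0, 490.31373594051064, 192.9606236890604], [0.0, 0.0, 1.0]] [[1.0, -0.025, 0.014, -0.523], [0.006, 0.655, 0.756, -0.108], [-0.028, -0.755, 0.655, -1.553], [0.0, 0.0, 0.0, 1.0]] []
wrist [[335.4257971725461, 0.0, 320.1895777255573], [0.0, 335.4257971725461, 199.41938644735592], [0.0, 0.0, 1.0]] [[1.0, 0.0, -0.0, -0.524], [-0.0, 0.957, -0.291, 0.036], [0.0, 0.291, 0.957, -0.391], [0.0, 0.0, 0.0, 1.0]] []
jar_1_center scene [([335.0, 267.0], 0.74)]
jar_1_center side [([289.0, 229.0], 0.76)]
shaker_1_platform scene [([283.0, 178.0], 0.71), ([378.0, 342.0], 0.49)]
shaker_1_platform side [([330.0, 173.0], 0.77)]
shaker_1_button_top scene []
shaker_1_button_top side [([311.0, 157.0], 0.44)]
brown_bottle_center scene [([304.0, 154.0], 0.79)]
brown_bottle_center side [([343.0, 162.0], 0.68)]
tray_floor scene [([357.0, 222.0], 0.6)]
tray_floor side [([335.0, 223.0], 0.62)]
```

View pics/scene0.png

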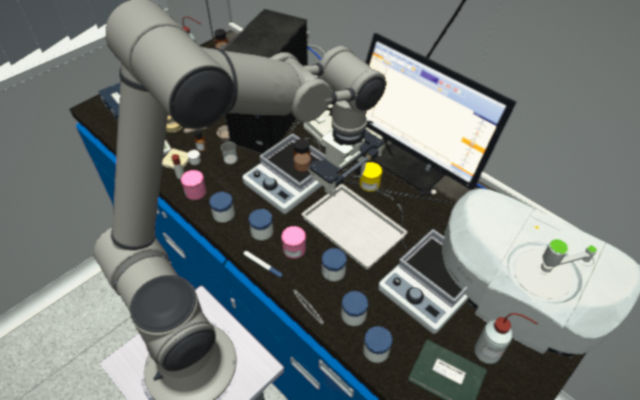

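View pics/side0.png

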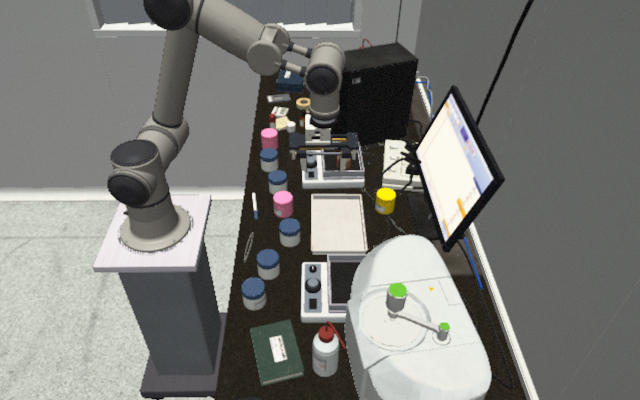

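View pics/wrist0.png

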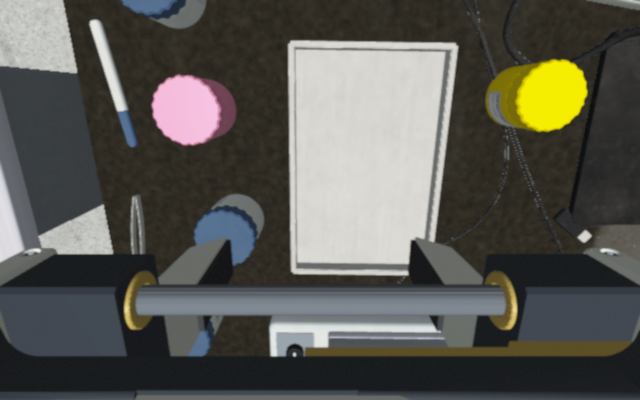

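Scene picture: blue-capped white jars at about (221,207), (261,224), (334,264), (354,308) and (378,343). Pink look-alikes are at (193,184) and (293,241), and a yellow one at (371,177). The brown bottle at (304,155) is on the shaker at larger y, so the free shaker is the one at about (425,290). The tray is at (355,225). Next I measure these.

```bash
cat >> h.py <<'E'
from scipy.optimize import least_squares
def blobs(im,minA=80):
    hsv=cv2.cvtColor(im,cv2.COLOR_RGB2HSV)
    m=cv2.inRange(hsv,(100,90,40),(122,255,200))
    m=cv2.morphologyEx(m,cv2.MORPH_OPEN,np.ones((3,3)))
    n,l,s,c=cv2.connectedComponentsWithStats(m)
    return [(c[i],s[i]) for i in range(1,n) if s[i][4]>minA]
def hullc(n,xy,c,z0=.045,z1=.066,r=.0315):
    a=np.linspace(0,2*np.pi,40,endpoint=False)
    P=[w2px(n,(xy[0]+r*np.cos(t),xy[1]+r*np.sin(t),z),c) for z in(z0,z1) for t in a]
    h=cv2.convexHull(np.array(P,np.float32)); M=cv2.moments(h)
    return np.array([M['m10']/M['m00'],M['m01']/M['m00']]),M['m00']
def capxy(n,p,c,**k):
    x0=px2w(n,p,.06,c)[:2]
    return least_squares(lambda x:hullc(n,x,c,**k)[0]-p,x0).x
E
python3 - <<'E'
from h import *
for n in ['scene','side']:
    im=cv2.imread(f'pics/{n}0.png')[...,::-1].copy(); c=cal(n)
    for p,s in blobs(im):
        if s[4]>1200: continue
        xy=capxy(n,p,c); print(n,p.round(1),s.tolist(),xy.round(4),round(hullc(n,xy,c)[1]))
c=cal('scene');cs=cal('side')
for z,ps in [(.02,[(343,187),(405,230),(366,264),(303,218)])]:
    for p in ps: print('tray scene rim',px2w('scene',p,z,c).round(3))
for p in [(311,195),(363,195),(367,251),(312,253)]: print('tray side rim',px2w('side',p,.02,cs).round(3))
im=cv2.imread('pics/scene0.png'); cv2.imwrite('pics/sc1.png',cv2.resize(im[210:350,320:520],None,fx=4,fy=4,interpolation=2))
im=cv2.imread('pics/side0.png'); cv2.imwrite('pics/sd1.png',cv2.resize(im[130:330,240:400],None,fx=3,fy=3,interpolation=2))
E
```

```text
scene [110.4  98.2] [103, 87, 15, 24, 168] [0.368  0.9495] 266
scene [220.7 201. ] [210, 192, 22, 19, 336] [0.3428 0.3112] 396
scene [260.  218.6] [249, 209, 23, 20, 357] [0.3794 0.1821] 420
scene [333.6 258.9] [322, 249, 24, 21, 414] [ 0.4255 -0.0574] 483
scene [354.5 303. ] [342, 292, 26, 24, 495] [ 0.3671 -0.1843] 564
scene [378.  339.3] [365, 327, 27, 26, 570] [ 0.3345 -0.2879] 638
side [289.5  82. ] [277, 74, 26, 17, 276] [0.4055 0.8465] 138
side [268.5 154.7] [261, 149, 16, 13, 173] [0.3427 0.3081] 227
side [277.3 177.1] [269, 170, 18, 15, 214] [0.3796 0.1802] 260
side [289.  226.7] [279, 218, 21, 18, 293] [ 0.4248 -0.0582] 342
side [267.5 258.6] [257, 249, 22, 20, 349] [ 0.3669 -0.1854] 405
side [252.8 288.3] [241, 278, 24, 21, 397] [ 0.3338 -0.2894] 470
tray scene rim [0.654 0.119 0.02 ]
tray scene rim [ 0.657 -0.118  0.02 ]
tray scene rim [ 0.493 -0.115  0.02 ]
tray scene rim [0.484 0.119 0.02 ]
tray side rim [0.493 0.127 0.02 ]
tray side rim [0.669 0.125 0.02 ]
tray side rim [ 0.658 -0.128  0.02 ]
tray side rim [ 0.494 -0.134  0.02 ]
```

View pics/sc1.png

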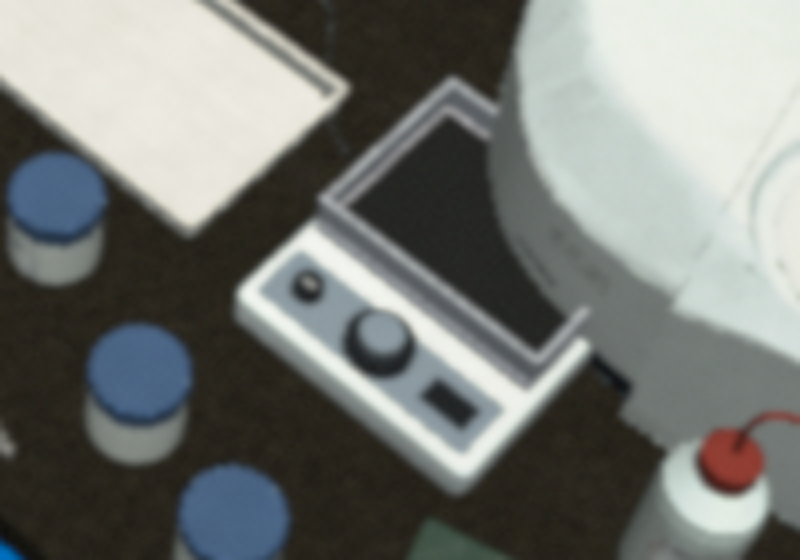

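View pics/sd1.png

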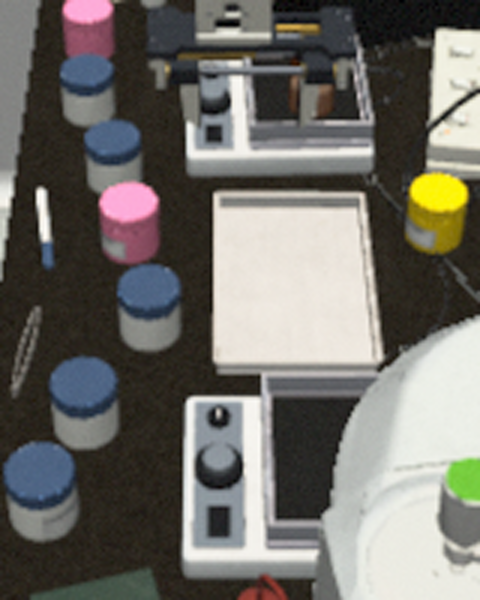

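Run:
```python
from h import *
from scipy.spatial.transform import Rotation as R
c=cal('scene');cs=cal('side')
f=lambda x,y:(x/4+320,y/4+210); g=lambda x,y:(x/3+240,y/3+130)
for p in [(322,197),(452,80),(535,375)]: print('rim sc',px2w('scene',f(*p),.079,c).round(3))
for p in [(263,374),(262,548)]: print('rim sd',px2w('side',g(*p),.079,cs).round(3))
print('btn sc',px2w('scene',f(382,335),.06,c).round(3),'sd',px2w('side',g(219,460),.06,cs).round(3))
print('base sd, top',px2w('side',g(184,400),.04,cs).round(3),px2w('side',g(184,555),.04,cs).round(3))
print('busy: sd base',px2w('side',g(187,150),.04,cs).round(3),'bottle',px2w('side',(343,162),.048+.055,cs),px2w('scene',(304,154),.048+.055,c))
print('machine sc base pts',px2w('scene',f(625,410),0,c).round(3),px2w('scene',f(632,388),0,c).round(3))
print(R.from_euler('xyz',robot.observe()['tool_rot']).as_matrix().round(3))
```

```text
rim sc [ 0.534 -0.192  0.079]
rim sc [ 0.669 -0.195  0.079]
rim sc [ 0.523 -0.365  0.079]
rim sd [ 0.536 -0.194  0.079]
rim sd [ 0.529 -0.387  0.079]
btn sc [ 0.491 -0.277  0.06 ] sd [ 0.494 -0.279  0.06 ]
base sd, top [ 0.462 -0.191  0.04 ] [ 0.463 -0.366  0.04 ]
busy: sd base [0.464 0.182 0.04 ] bottle [0.60186411 0.20014849 0.103     ] [0.61208145 0.24384912 0.103     ]
machine sc base pts [ 0.59  -0.406  0.   ] [ 0.607 -0.4    0.   ]
[[ 0.  1.  0.]
 [-0.  0. -1.]
 [-1.  0.  0.]]
```

play_rows(moves=[[[0, -0.02, 0.03, 0, 1], [0, -0.021, 0.032, 0, 1], [0, -0.021, 0.032, 0, 1], [0, -0.021, 0.032, 0, 1], [0, -0.021, 0.032, 0, 1], [0, -0.021, 0.032, 0, 1], [0, -0.021, 0.032, 0, 1], [0, -0.021, 0.032, 0, 1], [0, -0.021, 0.032, 0, 1], [0, 0, 0, 0, 1]]], grip_force=20)

```text
time: 1.65
tool_pos: [0.3316, -0.2963, 0.1938]
tool_rot: [0.908, 1.566, -0.659]
contact_force: [0.4, 0.3, -0.1]
opening: 0.0917
```

```bash
cat > look.py <<'E'
from h import *
import sys
def jars(n,im=None,pr=True):
    im=save(n,'tmp.png') if im is None else im
    c=cal(n);o=[]
    for p,s in blobs(im,60):
        xy=capxy(n,p,c); a=hullc(n,xy,c)[1]
        if .25<xy[0]<.8 and abs(xy[1])<.5: o.append((xy.round(4).tolist(),int(s[4]),round(a)))
    if pr:
        for x in o: print(n,x)
    return o
def st():
    o=robot.observe(); print('t',round(o['time'],2),'tcp',o['tool_pos'].round(4),'rot',o['tool_rot'].round(3),'F',o['contact_force'].round(2),'T',o['torque'].round(3),'op',round(o['opening'],4)); return o
E
python3 - <<'E'
from look import *
st(); jars('side'); jars('scene')
save('wrist','w1.png')
E
```

```text
t 1.65 tcp [ 0.3316 -0.2963  0.1938] rot [ 0.908  1.566 -0.659] F [ 0.37  0.34 -0.09] T [ 0.041 -0.024  0.002] op 0.0917
side ([0.3435, 0.3083], 167, 227)
side ([0.3795, 0.1793], 207, 260)
side ([0.429, -0.0591], 248, 343)
side ([0.3669, -0.1856], 341, 406)
side ([0.3337, -0.2895], 396, 470)
scene ([0.3486, 0.3053], 233, 396)
scene ([0.3792, 0.1822], 360, 420)
scene ([0.4255, -0.0574], 414, 483)
scene ([0.3429, -0.1824], 75, 575)
scene ([0.3342, -0.2884], 556, 639)
```

View pics/w1.png

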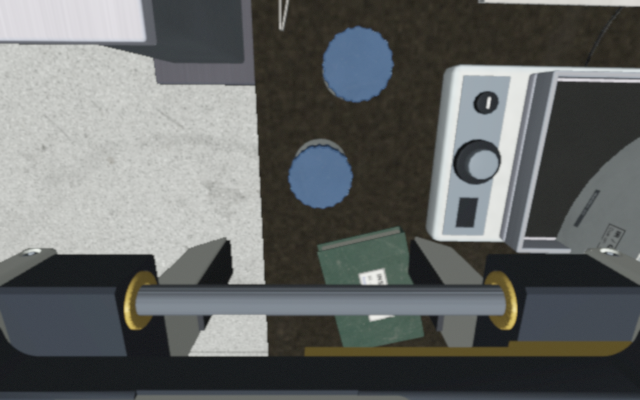

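Run:
```python
from look import *
im=cv2.imread('pics/w1.png')[...,::-1].copy(); jars('wrist',im)
c=cal('wrist')
for p in [(482,160),(475,162)]: print('btn',px2w('wrist',p,.06,c).round(4))
for p in [(553,75),(522,244),(545,72),(517,249)]: print('rim',px2w('wrist',p,.079,c).round(4))
```

```text
wrist ([0.3661, -0.186], 4089, 4279)
wrist ([0.3338, -0.2895], 3126, 3322)
btn [ 0.4924 -0.2712  0.06  ]
btn [ 0.4858 -0.2732  0.06  ]
rim [ 0.5331 -0.1937  0.079 ]
rim [ 0.5357 -0.352   0.079 ]
rim [ 0.5258 -0.1913  0.079 ]
rim [ 0.5317 -0.3575  0.079 ]
```

play_rows(moves=[[[0.03, 0.002, -0.007, 0, 1], [0.04, 0, 0, 0, 1], [0.04, 0, 0, 0, 1], [0.03, 0, 0, 0, 1], [0.018, 0, 0, 0, 1], [0, 0, 0, 0, -1], [0, 0, 0, 0, -1], [0, 0, 0, 0, -1], [0, 0, 0, 0, -1], [0, 0, 0, 0, -1]]], grip_force=20)

```text
time: 2.8
tool_pos: [0.3461, -0.2796, 0.0359]
tool_rot: [1.002, 1.555, -0.545]
contact_force: [-0.1, 0.2, -0.6]
opening: 0.0564
```

play_rows(moves=[[[0, 0, 0, 0, -1], [0, 0, 0, 0, -1], [-0.03, 0, 0, 0, -1], [-0.03, 0, 0, 0, -1], [-0.03, 0, 0, 0, -1], [-0.03, 0, 0, 0, -1], [0, 0, 0, 0, -1], [0, 0, 0, 0, -1], [0, 0, 0, 0, -1], [0, 0, 0, 0, -1]]])

```text
time: 3.8
tool_pos: [0.3434, -0.2785, 0.1605]
tool_rot: [1.015, 1.555, -0.534]
contact_force: [0.5, -0.1, -0.3]
opening: 0.0003
```

Run:
```python
from look import *
st();jars('side'); o=st(); print(o['joint_efforts'].round(2)); save('wrist','w2.png')
```

```text
t 3.8 tcp [ 0.3434 -0.2785  0.1605] rot [ 1.015  1.555 -0.534] F [ 0.5  -0.07 -0.26] T [-0.026  0.051  0.082] op 0.0003
side ([0.3497, 0.2932], 86, 231)
side ([0.3795, 0.1793], 209, 260)
side ([0.4387, -0.06], 143, 343)
side ([0.3669, -0.185], 352, 405)
side ([0.3338, -0.2891], 400, 470)
t 3.85 tcp [ 0.3434 -0.2785  0.1604] rot [ 1.023  1.555 -0.525] F [ 0.71  0.2  -0.28] T [ 0.019  0.033 -0.056] op 0.0003
[ 1.000e-02 -3.483e+01 -2.285e+01  5.000e-02 -0.000e+00  0.000e+00]
```

View pics/w2.png

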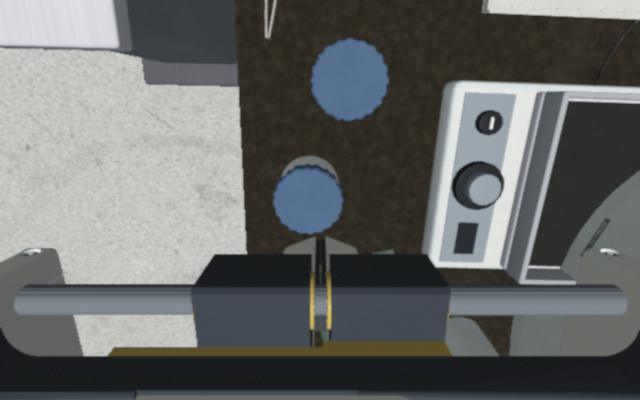

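Run:
```python
from look import *
im=cv2.imread('pics/w2.png')[...,::-1].copy(); jars('wrist',im)
o=st(); print(w2px('wrist',o['tool_pos']))
from scipy.spatial.transform import Rotation as R
print(R.from_euler('xyz',o['tool_rot']).as_matrix().round(3)); print(o['qpos'])
im=save('side','s2.png');cv2.imwrite('pics/s2c.png',cv2.resize(im[150:330,180:380,::-1],None,fx=4,fy=4,interpolation=2)[:600])
```

```text
wrist ([0.3658, -0.1869], 4943, 5107)
wrist ([0.3334, -0.2903], 3728, 3975)
t 3.9 tcp [ 0.3434 -0.2786  0.1604] rot [ 1.02   1.555 -0.529] F [0.87 0.19 0.25] T [ 0.023  0.068 -0.01 ] op 0.0005
[320.78543166 231.91852241]
[[ 0.013  1.     0.022]
 [-0.008  0.022 -1.   ]
 [-1.     0.013  0.008]]
[-0.85918675  0.21427772  1.80232862  0.00558941  1.11039008 -0.88382152]
```

View pics/s2c.png

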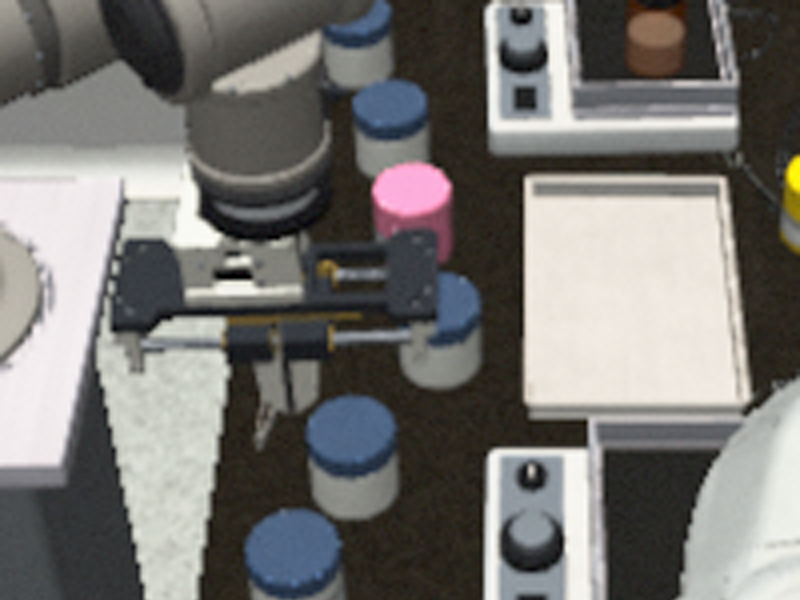

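Run:
```python
from look import *
o=st(); print(w2px('side',o['tool_pos']), w2px('scene',o['tool_pos']))
c=cal('side');print(-c[1][:3,:3].T@c[1][:3,3]); c=cal('scene');print(-c[1][:3,:3].T@c[1][:3,3])
print(w2px('side',(.334,-.289,.066)))
```

```text
t 3.95 tcp [ 0.3435 -0.2786  0.1606] rot [ 1.011  1.555 -0.537] F [ 0.25  0.68 -0.44] T [ 0.05  -0.013  0.031] op 0.0004
[253.78200617 258.71720814] [381.4896291  312.33902967]
[ 0.48000921 -1.11540548  1.10601988]
[-0.15195059 -0.57421725  1.19097585]
[252.59529403 285.51197494]
```

Run:
```python
import cv2
a=cv2.imread('pics/w2.png')[200:300,270:370]; b=cv2.imread('pics/s2.png')  if 0 else None
s=cv2.imread('pics/s2.png')
A=cv2.resize(a,(400,400),interpolation=2);B=cv2.resize(s[200:270,215:285],(400,400),interpolation=2)
import numpy as np; cv2.imwrite('pics/c2.png',np.hstack([A,B]))
```

```text
(no output)
```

View pics/c2.png

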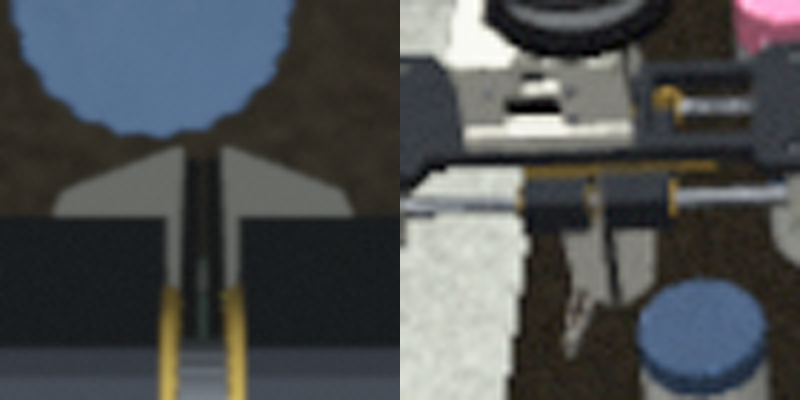

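Run:
```python
from look import *
W=cal('wrist');S=cal('side')
for pw,ps in [((320,237),(252.6,253.4))]:
    r=least_squares(lambda X:np.r_[w2px('wrist',X,W)-pw,w2px('side',X,S)-ps],[.34,-.28,.17]); print(r.x,r.fun)
print(robot.observe()['tool_pos'])
c=cal('wrist');print(-c[1][:3,:3].T@c[1][:3,3])
```

```text
[ 0.34265689 -0.27495881  0.1766781 ] [-0.1080724   0.01228845  0.4802335  -0.03122643]
[ 0.34349288 -0.27863977  0.16058905]
[ 0.33861568 -0.19802568  0.35127313]
```

play_rows(moves=[[[0, -0.005, 0.005, 0, 1], [0, -0.006, 0.006, 0, 1], [0, 0, 0, 0, 1], [0, 0, 0, 0, 1], [0.02, 0, 0, 0, 1], [0.02, 0, 0, 0, 1], [0.02, 0, 0, 0, 1], [0.02, 0, 0, 0, 1], [0.02, 0, 0, 0, 1], [0, 0, 0, 0, 1]]])

```text
time: 4.95
tool_pos: [0.3334, -0.293, 0.0574]
tool_rot: [0.976, 1.553, -0.574]
contact_force: [-0.0, -0.4, 0.8]
opening: 0.0759
```

Run:
```python
from look import *
st(); im=save('side','s3.png');jars('side',im); im2=save('wrist','w3.png')
cv2.imwrite('pics/s3c.png',cv2.resize(im[200:320,190:310,::-1],None,fx=5,fy=5,interpolation=2))
o=st(); print(w2px('side',o['tool_pos']), w2px('wrist',o['tool_pos']))
```

```text
t 4.95 tcp [ 0.3334 -0.293   0.0574] rot [ 0.976  1.553 -0.574] F [-0.03 -0.41  0.81] T [ 0.012 -0.001 -0.024] op 0.0759
side ([0.3436, 0.3082], 173, 227)
side ([0.3816, 0.1801], 194, 260)
side ([0.4248, -0.0588], 289, 343)
side ([0.3338, -0.2891], 400, 470)
t 5.05 tcp [ 0.3345 -0.2944  0.0595] rot [ 0.915  1.549 -0.635] F [ 0.15 -0.5  -0.33] T [ 0.03  -0.028  0.032] op 0.0837
[252.82797655 288.6571245 ] [320.82422638 231.92132312]
```

View pics/s3c.png

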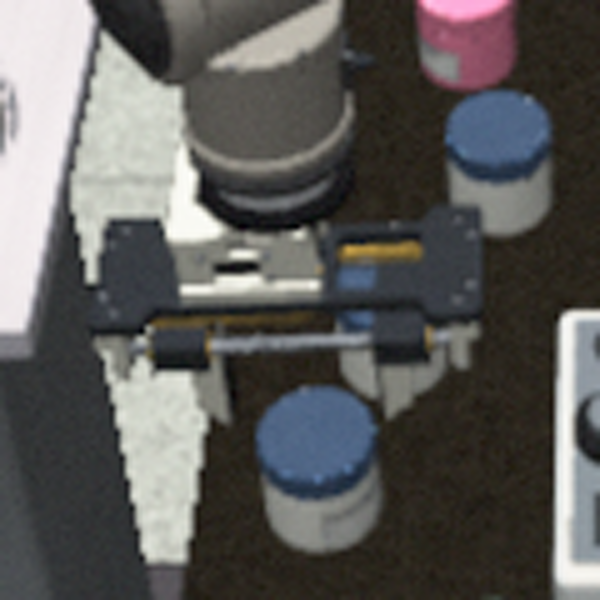

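View pics/w3.png

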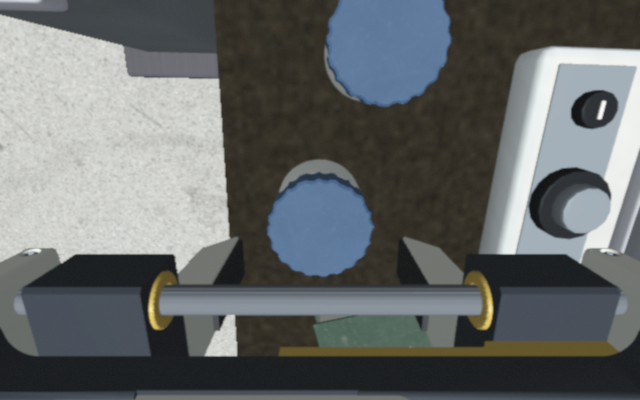

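play_rows(moves=[[[0.01, 0, -0.004, 0, 1], [0.01, 0, 0, 0, 1], [0.01, 0, 0, 0, 1], [0.01, 0, 0, 0, 1], [0, 0, 0, 0, 1], [0, 0, 0, 0, 1], [0, 0, 0, 0, 1], [0, 0, 0, 0, 1], [0, 0, 0, 0, 1], [0, 0, 0, 0, 1]]])

```text
time: 6.05
tool_pos: [0.337, -0.2927, 0.0193]
tool_rot: [0.858, 1.543, -0.692]
contact_force: [-0.1, -0.4, 0.1]
opening: 0.0919
```

Run:
```python
from look import *
from scipy.spatial.transform import Rotation as R
o=st(); print(R.from_euler('xyz',o['tool_rot']).as_matrix().round(3)); im=save('side','s4.png');jars('side',im)
cv2.imwrite('pics/s4c.png',cv2.resize(im[200:320,190:310,::-1],None,fx=5,fy=5,interpolation=2))
```

```text
t 6.05 tcp [ 0.337  -0.2927  0.0193] rot [ 0.858  1.543 -0.692] F [-0.13 -0.38  0.09] T [ 0.064 -0.003  0.04 ] op 0.0919
[[ 0.022  1.     0.021]
 [-0.018  0.021 -1.   ]
 [-1.     0.021  0.018]]
side ([0.3431, 0.3083], 169, 227)
side ([0.3789, 0.1796], 213, 260)
side ([0.4247, -0.0582], 287, 342)
side ([0.3639, -0.1577], 63, 391)
side ([0.3343, -0.2907], 377, 471)
```

View pics/s4c.png

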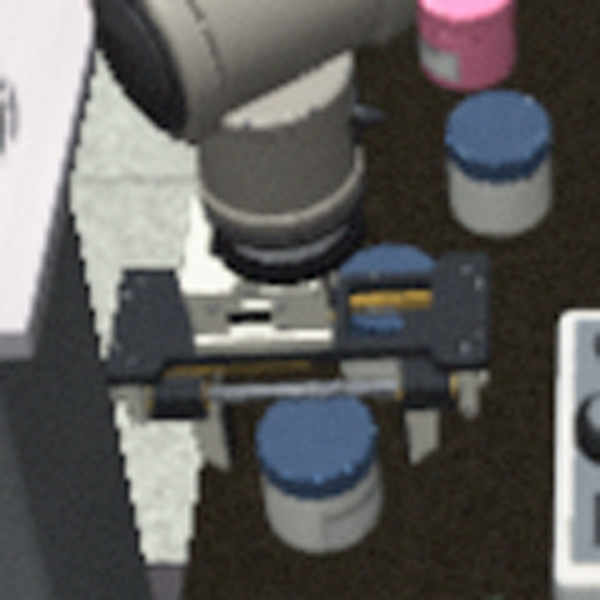

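play_rows(moves=[[[0, 0, 0, 0, -1], [0, 0, 0, 0, -1], [0, 0, 0, 0, -1], [0, 0, 0, 0, -1], [0, 0, 0, 0, -1], [0, 0, 0, 0, -1], [0, 0, 0, 0, -1], [0, 0, 0, 0, -1], [0, 0, 0, 0, -1], [0, 0, 0, 0, -1]]], grip_force=20)

```text
time: 7.1
tool_pos: [0.337, -0.2927, 0.0195]
tool_rot: [0.853, 1.542, -0.697]
contact_force: [-0.1, -0.4, 0.1]
opening: 0.0627
```

Run:
```python
from look import *
o=st();im=save('side','s5.png');jars('side',im)
cv2.imwrite('pics/s5c.png',cv2.resize(im[200:320,190:310,::-1],None,fx=5,fy=5,interpolation=2))
```

```text
t 7.1 tcp [ 0.337  -0.2927  0.0195] rot [ 0.853  1.542 -0.697] F [-0.08 -0.35  0.07] T [-0.05   0.019 -0.014] op 0.0627
side ([0.3427, 0.3077], 173, 228)
side ([0.3799, 0.18], 212, 260)
side ([0.4253, -0.0587], 292, 343)
side ([0.3633, -0.1585], 64, 391)
side ([0.336, -0.2908], 383, 471)
```

View pics/s5c.png

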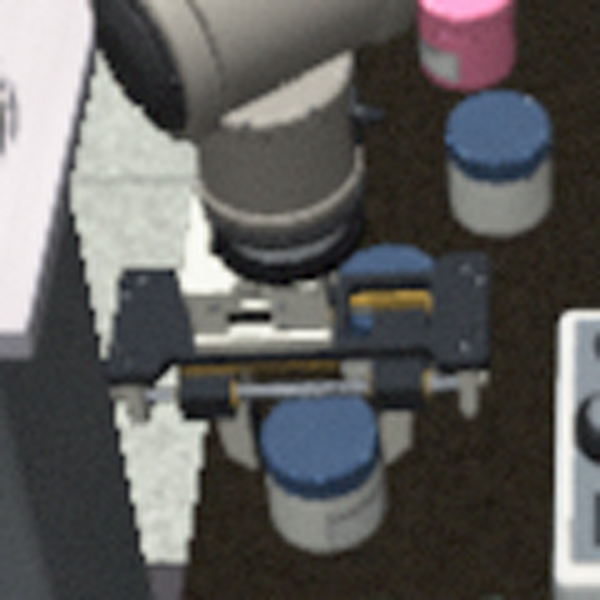

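play_rows(moves=[[[-0.01, 0, 0, 0, -1], [-0.02, 0, 0, 0, -1], [-0.02, 0, 0, 0, -1], [-0.02, 0, 0, 0, -1], [-0.02, 0, 0, 0, -1], [-0.02, 0, 0, 0, -1], [0, 0, 0, 0, -1], [0, 0, 0, 0, -1], [0, 0, 0, 0, -1], [0, 0, 0, 0, -1]]], grip_force=30)

```text
time: 8.15
tool_pos: [0.3331, -0.2888, 0.1353]
tool_rot: [0.883, 1.546, -0.667]
contact_force: [0.6, 0.5, -0.8]
opening: 0.0626
```

Run:
```python
from look import *
o=st();im=save('side','s6.png');jars('side',im);w=save('wrist','w6.png');st()
cv2.imwrite('pics/s6c.png',np.hstack([cv2.resize(im[170:310,190:330,::-1],(400,400),interpolation=2),cv2.resize(w[:,120:520,::-1],(400,400))]))
```

```text
t 8.15 tcp [ 0.3331 -0.2888  0.1353] rot [ 0.883  1.546 -0.667] F [ 0.56  0.51 -0.84] T [ 0.029  0.055 -0.007] op 0.0626
side ([0.3568, 0.3105], 77, 227)
side ([0.3788, 0.1794], 212, 260)
side ([0.4311, -0.0585], 226, 342)
side ([0.3136, -0.1821], 444, 406)
side ([0.3778, -0.1901], 196, 408)
t 8.25 tcp [ 0.3331 -0.2888  0.1352] rot [ 0.883  1.546 -0.667] F [ 0.06  0.21 -0.6 ] T [-0.012 -0.013  0.078] op 0.0629
```

View pics/s6c.png

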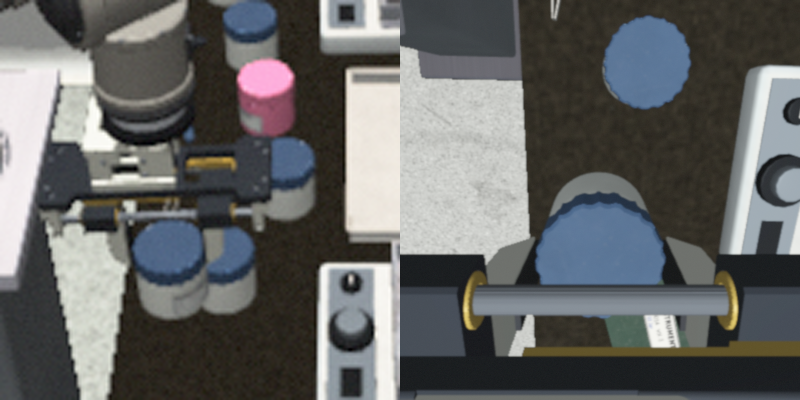

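Run:
```python
from look import *
K=np.array([[335.4258,0,320.19],[0,335.4258,199.42],[0,0,1]])
V=np.array([[1,0,0,-.524],[0,.957,-.291,.036],[0,.291,.957,-.391],[0,0,0,1]])
for p in [(289,42),(457,43),(436,275),(290,273)]: print(px2w('',p,.02,(K,V,0)).round(4))
s=cal('side')
F=[]
for i in range(4):
    robot.read_camera('side'); F.append(robot.observe()['contact_force'])
print(np.mean(F,0), st())
for y in(.103,): print(0)
im=cv2.imread('pics/side0.png'); cv2.imwrite('pics/t.png',cv2.resize(im[180:270,290:400],None,fx=6,fy=6,interpolation=2))
```

```text
[0.493  0.1321 0.02  ]
[0.6601 0.1312 0.02  ]
[ 0.6652 -0.1279  0.02  ]
[ 0.4873 -0.1252  0.02  ]
t 8.45 tcp [ 0.3334 -0.2891  0.1357] rot [ 0.875  1.545 -0.675] F [-0.42  0.07 -1.37] T [0.089 0.014 0.034] op 0.0626
[-0.47205267  0.00267048 -1.03074368] {'time': 8.45, 'qpos': array([-0.89298498,  0.23581566,  1.85183562,  0.0066079 ,  1.02843639,
       -0.91708411]), 'qvel': array([-0.00137067, -0.00363345, -0.00268679, -0.00074339,  0.00165829,
       -0.00115422]), 'joint_efforts': array([ 7.86968048e-04, -3.49417698e+01, -2.18217427e+01,  4.30543476e-02,
       -3.68008122e-02,  1.02876380e-03]), 'tool_pos': array([ 0.33338808, -0.28911723,  0.13572471]), 'tool_rot': array([ 0.87535966,  1.54466166, -0.67467609]), 'contact_force': array([-0.42410346,  0.06782557, -1.36815502]), 'torque': array([0.0889623 , 0.01402001, 0.03427864]), 'opening': 0.06264260743241178}
0
```

View pics/t.png

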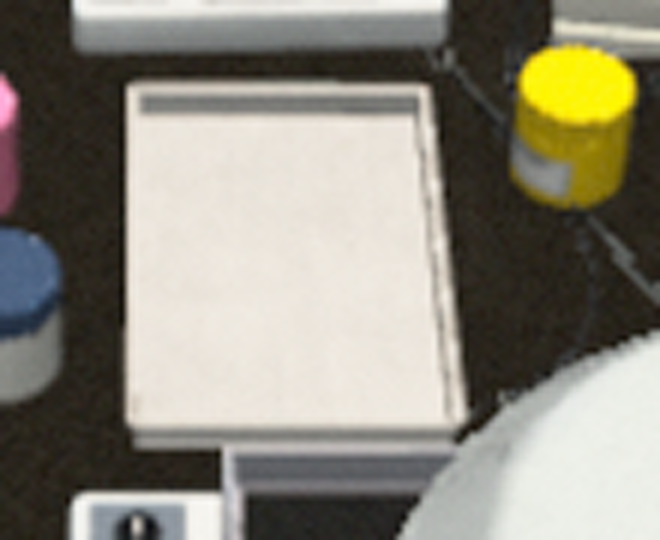

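play_rows(moves=[[[0, 0.015, -0.013, 0, -1], [0, 0.024, -0.02, 0, -1], [0, 0.026, -0.022, 0, -1], [0, 0.026, -0.022, 0, -1], [0, 0.026, -0.022, 0, -1], [0, 0.026, -0.022, 0, -1], [0, 0.026, -0.022, 0, -1], [0, 0.026, -0.022, 0, -1], [0, 0.02, -0.017, 0, -1], [0, 0.01, -0.01, 0, -1]]])

```text
time: 9.45
tool_pos: [0.5623, -0.0868, 0.1351]
tool_rot: [0.83, 1.546, -0.726]
contact_force: [0.4, -0.2, -1.2]
opening: 0.0629
```

```bash
cat > to.py <<'E'
from look import *
from scipy.spatial.transform import Rotation as R
import sys
def to(x,y,z,pr=True):
    o=st(); M=R.from_euler('xyz',o['tool_rot']).as_matrix()
    print('tilt deg',np.degrees(M[:2,0]).round(2),'yaw',np.degrees(np.arctan2(M[1,1],M[0,1])).round(2),'dworld',(np.array([x,y,z])-o['tool_pos']).round(4),'dtool',(M.T@(np.array([x,y,z])-o['tool_pos'])).round(4))
if __name__=='__main__': to(*map(float,sys.argv[1:4]))
E
python3 to.py .56 -.097 .0215
```

```text
t 9.45 tcp [ 0.5623 -0.0868  0.1351] rot [ 0.83   1.546 -0.726] F [ 0.45 -0.21 -1.17] T [-0.018  0.019 -0.023] op 0.0629
tilt deg [ 1.08 -0.95] yaw 0.89 dworld [-0.0023 -0.0102 -0.1136] dtool [ 0.1137 -0.0045  0.0082]
```

play_rows(moves=[[[0.01, -0.003, 0.005, 0, -1], [0.02, -0.002, 0.003, 0, -1], [0.02, 0, 0, 0, -1], [0.02, 0, 0, 0, -1], [0.02, 0, 0, 0, -1], [0.012, 0, 0, 0, -1], [0.006, 0, 0, 0, -1], [0.003, 0, 0, 0, -1], [0, 0, 0, 0, -1], [0, 0, 0, 0, -1]]])

```text
time: 10.45
tool_pos: [0.5586, -0.0981, 0.0272]
tool_rot: [1.155, 1.539, -0.404]
contact_force: [1.4, -0.0, 0.9]
opening: 0.0623
```

```bash
python3 to.py .56 -.097 .0215
```

```text
t 10.45 tcp [ 0.5586 -0.0981  0.0272] rot [ 1.155  1.539 -0.404] F [ 1.42 -0.03  0.94] T [ 0.204 -0.217  0.033] op 0.0623
tilt deg [ 1.68 -0.72] yaw 0.7 dworld [ 0.0014  0.0011 -0.0057] dtool [ 0.0057  0.0012 -0.0011]
```

The jar at y ≈ -0.096 overlaps the tray rim. I'll lift it, shift inward and set it down again.

play_rows(moves=[[[-0.01, 0, 0, 0, -1], [-0.015, 0, 0, 0, -1], [0, -0.005, -0.008, 0, -1], [0, -0.005, -0.008, 0, -1], [0, 0, 0, 0, -1], [0.01, 0, 0, 0, -1], [0.01, 0, 0, 0, -1], [0.005, 0, 0, 0, -1], [0, 0, 0, 0, -1], [0, 0, 0, 0, -1]]])

```text
time: 11.45
tool_pos: [0.5421, -0.0825, 0.0213]
tool_rot: [1.031, 1.549, -0.53]
contact_force: [0.1, -1.1, -1.2]
opening: 0.0623
```

```bash
python3 to.py .55 -.086 .0215
python3 - <<'E'
from look import *
im=save('side','s7.png');w=save('wrist','w7.png');st()
cv2.imwrite('pics/s7c.png',np.hstack([cv2.resize(im[150:290,270:410,::-1],(400,400),interpolation=2),cv2.resize(w[:,120:520,::-1],(400,400))]))
E
```

```text
t 11.45 tcp [ 0.5421 -0.0825  0.0213] rot [ 1.031  1.549 -0.53 ] F [ 0.05 -1.06 -1.17] T [-0.079  0.025 -0.021] op 0.0623
tilt deg [ 1.09 -0.64] yaw 0.57 dworld [ 0.0079 -0.0035  0.0002] dtool [-0.      0.0078  0.0036]
t 11.55 tcp [ 0.5423 -0.0825  0.0216] rot [ 1.038  1.548 -0.523] F [-0.05  0.53 -0.82] T [-0.075  0.035 -0.04 ] op 0.0624
```

View pics/s7c.png

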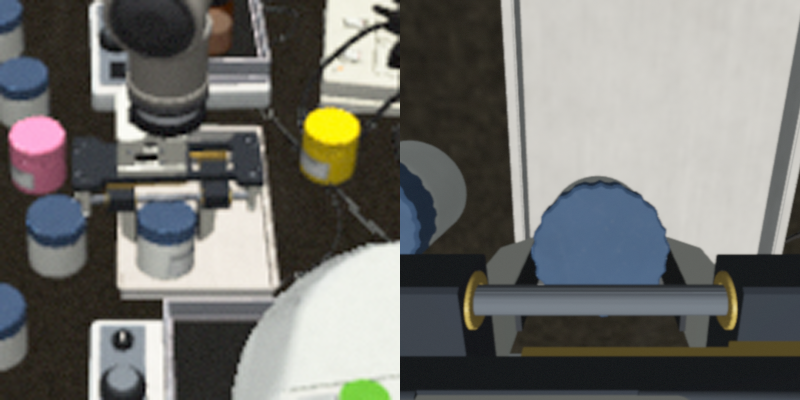

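play_rows(moves=[[[0.002, 0, 0, 0, -1], [0.002, 0, 0, 0, -1], [0, 0, 0, 0, 0.7], [0, 0, 0, 0, 0.7], [0, 0, 0, 0, 0.7], [0, 0, 0, 0, 0.7], [-0.02, 0, 0, 0, 0.8], [-0.03, 0, 0, 0, 1], [-0.03, 0, 0, 0, 1], [-0.03, 0, 0, 0, 1]]])

```text
time: 12.55
tool_pos: [0.538, -0.0807, 0.1277]
tool_rot: [0.943, 1.555, -0.618]
contact_force: [0.1, 0.3, 0.4]
opening: 0.0915
```

```bash
python3 - <<'E'
from look import *
im=save('side','s8.png');jars('side',im);w=save('wrist','w8.png');jars('wrist',w); im=save('scene','c8.png');jars('scene',im)
E
python3 to.py .367 -.1855 .12
```

```text
side ([0.3426, 0.3081], 177, 227)
side ([0.3796, 0.1794], 208, 260)
side ([0.4248, -0.0584], 290, 342)
side ([0.5421, -0.081], 270, 350)
side ([0.3666, -0.185], 351, 405)
wrist ([0.3499, 0.0377], 771, 9152)
wrist ([0.4254, -0.0603], 5286, 5789)
wrist ([0.5405, -0.0825], 4425, 4922)
scene ([0.3426, 0.3114], 338, 396)
scene ([0.3792, 0.182], 354, 420)
scene ([0.5409, -0.0809], 310, 448)
scene ([0.4255, -0.0574], 414, 483)
scene ([0.3672, -0.1841], 496, 564)
t 12.7 tcp [ 0.5397 -0.0812  0.1287] rot [ 1.024  1.55  -0.538] F [-0.43  0.21 -0.1 ] T [-0.019 -0.011  0.022] op 0.0918
tilt deg [ 1.02 -0.61] yaw 0.56 dworld [-0.1727 -0.1043 -0.0087] dtool [ 0.0068 -0.1738  0.1026]
```

View pics/w8.png

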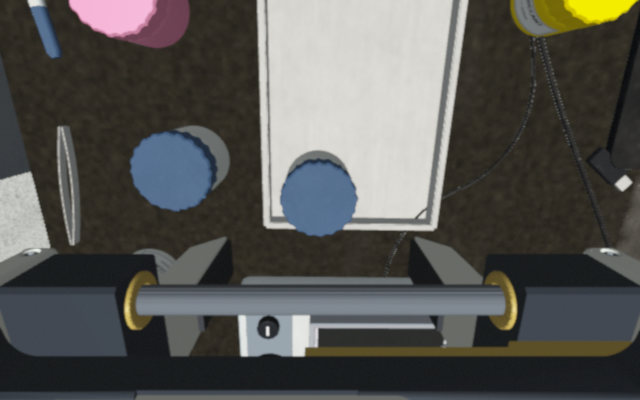

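play_rows(moves=[[[0, -0.014, 0.008, 0, 1], [0, -0.022, 0.013, 0, 1], [0, -0.024, 0.014, 0, 1], [0, -0.024, 0.014, 0, 1], [0, -0.024, 0.014, 0, 1], [0, -0.024, 0.014, 0, 1], [0, -0.02, 0.012, 0, 1], [0, -0.012, 0.007, 0, 1], [0, -0.005, 0.003, 0, 1], [0, 0, 0, 0, 1]]])

```text
time: 13.7
tool_pos: [0.3597, -0.1808, 0.1164]
tool_rot: [1.237, 1.568, -0.323]
contact_force: [0.6, 0.6, -0.1]
opening: 0.0919
```

```bash
python3 to.py .367 -.187 .02
```

```text
t 13.7 tcp [ 0.3597 -0.1808  0.1164] rot [ 1.237  1.568 -0.323] F [ 0.55  0.61 -0.12] T [ 0.039 -0.013  0.003] op 0.0919
tilt deg [ 0.15 -0.05] yaw 0.63 dworld [ 0.0073 -0.0062 -0.0964] dtool [0.0964 0.0069 0.0062]
```

play_rows(moves=[[[0.005, 0.005, 0.005, 0, 1], [0.015, 0, 0, 0, 1], [0.02, 0, 0, 0, 1], [0.02, 0, 0, 0, 1], [0.02, 0, 0, 0, 1], [0.01, 0, 0, 0, 1], [0.006, 0, 0, 0, 1], [0, 0, 0, 0, 1], [0, 0, 0, 0, -1], [0, 0, 0, 0, -1]]])

```text
time: 14.7
tool_pos: [0.3737, -0.1861, 0.0137]
tool_rot: [1.226, 1.564, -0.328]
contact_force: [-0.7, -0.7, 1.0]
opening: 0.0805
```

```bash
python3 to.py .367 -.187 .02
```

```text
t 14.7 tcp [ 0.3737 -0.1861  0.0137] rot [ 1.226  1.564 -0.328] F [-0.66 -0.73  0.95] T [0.003 0.026 0.002] op 0.0805
tilt deg [ 0.36 -0.12] yaw 0.98 dworld [-0.0067 -0.0009  0.0063] dtool [-0.0064 -0.0067  0.0008]
```

play_rows(moves=[[[0, 0, 0, 0, -1], [0, 0, 0, 0, -1], [0, 0, 0, 0, -1], [0, 0, 0, 0, -1], [-0.01, 0, 0, 0, -1], [-0.02, 0, 0, 0, -1], [-0.025, 0, 0, 0, -1], [-0.025, 0, 0, 0, -1], [-0.015, 0, 0, 0, -1], [0, 0, 0, 0, -1]]])

```text
time: 15.7
tool_pos: [0.3723, -0.1851, 0.1149]
tool_rot: [1.349, 1.565, -0.205]
contact_force: [-0.0, -0.4, -4.4]
opening: 0.0627
```

```bash
cat > wgh.py <<'E'
from look import *
F=[]
for i in range(4):
    im=robot.read_camera('side'); F.append(robot.observe()['contact_force'])
print('F',np.mean(F,0).round(2)); jars('side',np.array(im)); st()
cv2.imwrite('pics/wg.png',cv2.resize(np.array(im)[130:330,230:430,::-1],(600,600),interpolation=2))
E
python3 wgh.py
```

```text
F [-0.1   0.01 -4.85]
side ([0.3954, 0.1808], 86, 260)
side ([0.4329, -0.0713], 122, 348)
side ([0.36, -0.0872], 371, 357)
side ([0.542, -0.0811], 270, 350)
t 15.9 tcp [ 0.3705 -0.1839  0.1119] rot [2.985 1.568 1.43 ] F [-0.54  0.19 -4.09] T [-0.006  0.005  0.037] op 0.0628
```

View pics/wg.png

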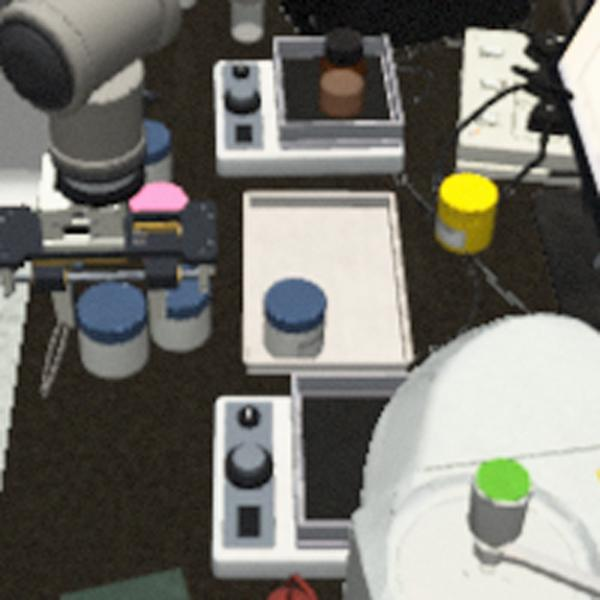

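play_rows(moves=[[[-0.02, 0.01, 0.004, 0, -1], [-0.02, 0.02, 0.009, 0, -1], [-0.02, 0.026, 0.011, 0, -1], [-0.005, 0.028, 0.012, 0, -1], [0, 0.028, 0.012, 0, -1], [0, 0.028, 0.012, 0, -1], [0, 0.028, 0.012, 0, -1], [0, 0.024, 0.01, 0, -1], [0, 0.014, 0.006, 0, -1], [0, 0, 0, 0, -1]]])

```text
time: 16.9
tool_pos: [0.5789, -0.2672, 0.1584]
tool_rot: [-2.261, 1.538, 2.467]
contact_force: [0.2, -0.8, -5.2]
opening: 0.0628
```

```bash
python3 - <<'E'
from look import *
w=save('wrist','w9.png');im=save('scene','c9.png');cv2.imwrite('pics/c9c.png',cv2.resize(im[150:350,320:520,::-1],(600,600),interpolation=2))
E
python3 to.py .60 -.313 .0687
```

```text
t 17.0 tcp [ 0.5772 -0.2664  0.1588] rot [-2.25   1.537  2.478] F [-0.26  0.26 -4.55] T [-0.075  0.002 -0.037] op 0.0629
tilt deg [-1.54  1.21] yaw 0.9 dworld [ 0.0228 -0.0466 -0.0901] dtool [0.0885 0.0245 0.0489]
```

View pics/w9.png

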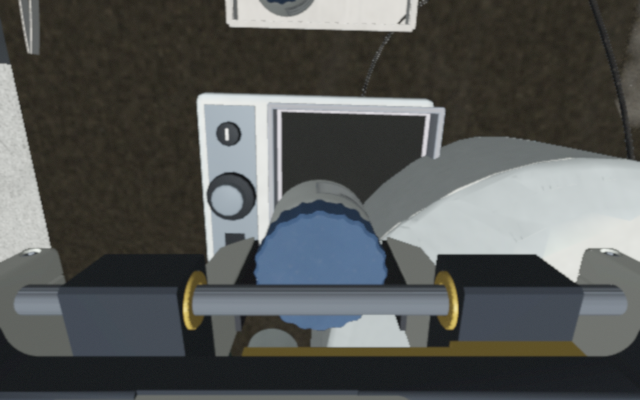

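View pics/c9c.png

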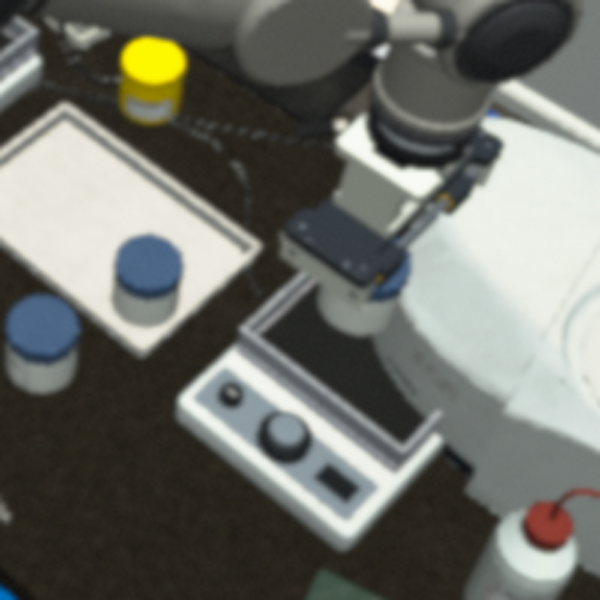

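Run:
```python
from look import *
S=cal('scene');D=cal('side');W=cal('wrist')
ps=np.array([(450,217),(444,230),(442,247),(446,262),(456,280),(467,292),(480,307),(540,345),(640,345),(640,190),(470,190)],np.float32)
pd=np.array([(350,330),(348,303),(353,287),(358,270),(373,250),(400,237),(440,240),(490,330),(490,400),(350,400)],np.float32)
pw=np.array([(330,350),(365,205),(440,165),(480,140),(540,140),(640,165),(640,400),(330,400)],np.float32)
def ins(poly,p): return cv2.pointPolygonTest(poly,(float(p[0]),float(p[1])),False)>=0
for z in [.06,.1,.15,.2,.25,.3]:
    print('z',z)
    for x in np.arange(.54,.78,.03):
        ys=[y for y in np.arange(-.15,-.5,-.01) if ins(ps,w2px('scene',(x,y,z),S)) and ins(pd,w2px('side',(x,y,z),D)) and ins(pw,w2px('wrist',(x,y,z),W))]
        print(round(x,2),'max y',round(max(ys),2) if ys else None)
```

```text
z 0.06
0.54 max y None
0.57 max y None
0.6 max y -0.37
0.63 max y -0.27
0.66 max y -0.26
0.69 max y -0.24
0.72 max y -0.22
0.75 max y -0.22
z 0.1
0.54 max y None
0.57 max y None
0.6 max y -0.33
0.63 max y -0.26
0.66 max y -0.24
0.69 max y -0.22
0.72 max y -0.22
0.75 max y -0.22
z 0.15
0.54 max y None
0.57 max y None
0.6 max y -0.34
0.63 max y -0.28
0.66 max y -0.24
0.69 max y -0.23
0.72 max y -0.22
0.75 max y -0.22
z 0.2
0.54 max y None
0.57 max y None
0.6 max y None
0.63 max y -0.31
0.66 max y -0.28
0.69 max y -0.27
0.72 max y -0.25
0.75 max y -0.33
z 0.25
0.54 max y None
0.57 max y None
0.6 max y None
0.63 max y None
0.66 max y None
0.69 max y None
0.72 max y None
0.75 max y None
z 0.3
0.54 max y None
0.57 max y None
0.6 max y None
0.63 max y None
0.66 max y None
0.69 max y None
0.72 max y None
0.75 max y None
```

play_rows(moves=[[[-0.02, -0.015, 0, 0, -1], [-0.02, -0.015, 0, 0, -1], [0, 0, 0, -8, -1], [0, 0, 0, -8, -1], [0, 0, 0, -8, -1], [0, 0, 0, -8, -1], [0, 0, 0, -8, -1], [0, 0, 0, -8, -1], [0, 0, 0, -8, -1], [0, 0, 0, -4, -1]]])

```text
time: 18.0
tool_pos: [0.5356, -0.2622, 0.1982]
tool_rot: [2.984, 1.522, 2.517]
contact_force: [-0.1, 0.7, -4.5]
opening: 0.0628
```

```bash
python3 to.py .572 -.305 .0687
python3 - <<'E'
from look import *
w=save('wrist','w10.png');im=save('scene','c10.png');cv2.imwrite('pics/c10c.png',cv2.resize(im[150:350,320:520,::-1],(600,600),interpolation=2))
E
```

```text
t 18.0 tcp [ 0.5356 -0.2622  0.1982] rot [2.984 1.522 2.517] F [-0.08  0.71 -4.46] T [ 0.041 -0.104  0.027] op 0.0628
tilt deg [-2.26  1.63] yaw 63.24 dworld [ 0.0364 -0.0428 -0.1295] dtool [ 0.1267 -0.0228  0.0579]
```

View pics/w10.png

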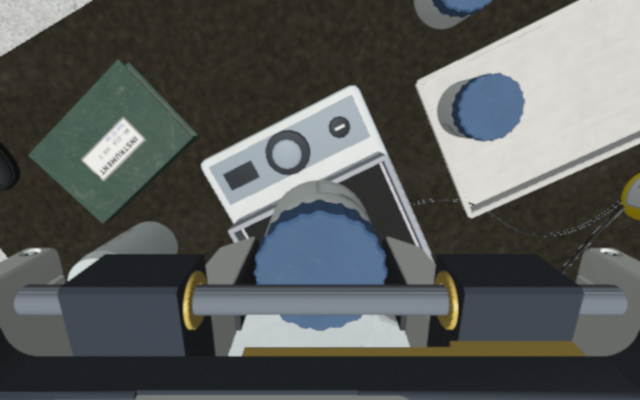

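Run:
```python
from look import *
for z in(0,.03): print(px2w('side',(325,368),z).round(3),px2w('scene',(488,356),z).round(3))
print('tray corners',[px2w('wrist',p,.02).round(3).tolist() for p in [(417,84),(473,216)]])
print('rim',[px2w('wrist',p,.079).round(3).tolist() for p in [(385,153),(230,232)]], 'btn',px2w('wrist',(290,150),.06).round(3))
W=cal('wrist')
```

```text
[ 0.521 -0.492 -0.   ] [ 0.511 -0.492  0.   ]
[ 0.52  -0.509  0.03 ] [ 0.494 -0.494  0.03 ]
tray corners [[0.493, -0.124, 0.02], [0.657, -0.122, 0.02]]
rim [[0.532, -0.191, 0.079], [0.534, -0.36, 0.079]] btn [ 0.491 -0.271  0.06 ]
```

play_rows(moves=[[[0, -0.003, 0.009, 0, -1], [0, -0.004, 0.01, 0, -1], [0, -0.004, 0.01, 0, -1], [0, -0.004, 0.01, 0, -1], [0, -0.004, 0.01, 0, -1], [0, -0.003, 0.008, 0, -1], [0.01, 0, 0, 0, -1], [0.015, 0, 0, 0, -1], [0.015, 0, 0, 0, -1], [0, 0, 0, 0, -1]]])

```text
time: 19.1
tool_pos: [0.5748, -0.3097, 0.1503]
tool_rot: [3.014, 1.519, 2.524]
contact_force: [-1.1, 0.3, -5.2]
opening: 0.0627
```

```bash
python3 to.py .572 -.305 .0687
python3 - <<'E'
from look import *
im=save('scene','c11.png');cv2.imwrite('pics/c11c.png',np.hstack([cv2.resize(im[150:350,320:520,::-1],(400,400),interpolation=2),cv2.resize(save('side','s11.png')[170:340,270:440,::-1],(400,400),interpolation=2)]))
E
```

```text
t 19.1 tcp [ 0.5748 -0.3097  0.1503] rot [3.014 1.519 2.524] F [-1.15  0.26 -5.25] T [ 0.083 -0.099  0.019] op 0.0627
tilt deg [-2.42  1.72] yaw 61.87 dworld [-0.0028  0.0047 -0.0816] dtool [ 0.0818  0.0023 -0.0005]
```

View pics/c11c.png

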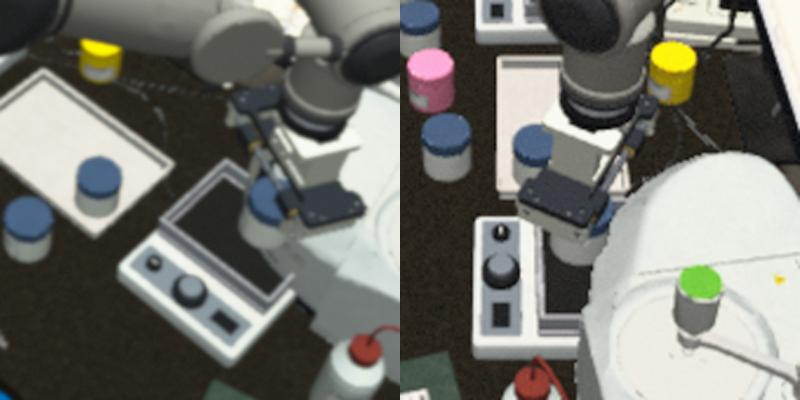

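play_rows(moves=[[[0.006, 0.002, -0.001, 0, -1], [0.01, 0, 0, 0, -1], [0.01, 0, 0, 0, -1], [0.01, 0, 0, 0, -1], [0.01, 0, 0, 0, -1], [0.01, 0, 0, 0, -1], [0.008, 0, 0, 0, -1], [0.004, 0, 0, 0, -1], [0, 0, 0, 0, -1], [0, 0, 0, 0, -1]]])

```text
time: 20.2
tool_pos: [0.5739, -0.3063, 0.0806]
tool_rot: [3.013, 1.526, 2.522]
contact_force: [-0.2, -0.3, -4.5]
opening: 0.0629
```

```bash
python3 to.py .572 -.305 .0687
python3 - <<'E'
from look import *
im=save('scene','c11.png');cv2.imwrite('pics/c11c.png',np.hstack([cv2.resize(im[200:320,370:490,::-1],(400,400),interpolation=2),cv2.resize(save('side','s11.png')[210:330,290:410,::-1],(400,400),interpolation=2)]))
st()
E
```

```text
t 20.2 tcp [ 0.5739 -0.3063  0.0806] rot [3.013 1.526 2.522] F [-0.17 -0.28 -4.45] T [ 0.056 -0.125  0.004] op 0.0629
tilt deg [-2.09  1.5 ] yaw 61.86 dworld [-0.0019  0.0013 -0.0119] dtool [ 0.0119  0.0002 -0.0018]
t 20.3 tcp [ 0.574  -0.3064  0.0808] rot [3.013 1.526 2.522] F [ 0.3   0.55 -4.78] T [ 0.008 -0.053  0.003] op 0.0629
```

View pics/c11c.png

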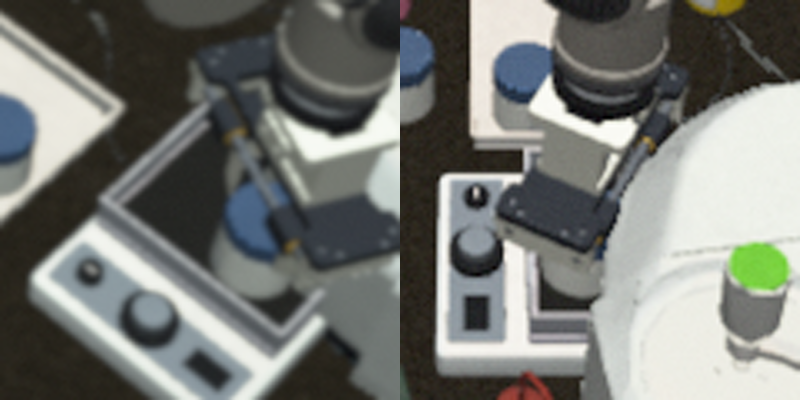

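play_rows(moves=[[[0.003, 0, 0, 0, -1], [0.003, 0, 0, 0, -1], [0.002, 0, 0, 0, -1], [0.002, 0, 0, 0, -1], [0, 0, 0, 0, -1], [0, 0, 0, 0, -1], [0, 0, 0, 0, -1], [0, 0, 0, 0, -1], [0, 0, 0, 0, -1], [0, 0, 0, 0, -1]]])

```text
time: 21.3
tool_pos: [0.5744, -0.3066, 0.0714]
tool_rot: [3.013, 1.529, 2.522]
contact_force: [-0.1, 0.4, -4.5]
opening: 0.063
```

```bash
python3 to.py .572 -.305 .0687; python3 wgh.py|head -1
```

```text
t 21.3 tcp [ 0.5744 -0.3066  0.0714] rot [3.013 1.529 2.522] F [-0.06  0.35 -4.53] T [ 0.001 -0.095 -0.008] op 0.063
tilt deg [-1.95  1.39] yaw 61.87 dworld [-0.0024  0.0016 -0.0027] dtool [ 0.0029  0.0003 -0.0027]
F [-0.08 -0.01 -4.52]
```

play_rows(moves=[[[0.002, 0, -0.001, 0, -1], [0.002, 0, 0, 0, -1], [0.001, 0, 0, 0, -1], [0, 0, 0, 0, -1], [0, 0, 0, 0, 0.7], [0, 0, 0, 0, 0.7], [0, 0, 0, 0, 0.7], [0, 0, 0, 0, 0.7], [0, 0, 0, 0, 0.7], [0, 0, 0, 0, 0.7]]])

```text
time: 22.5
tool_pos: [0.5749, -0.3072, 0.0712]
tool_rot: [3.013, 1.536, 2.522]
contact_force: [-0.5, 0.4, -1.1]
opening: 0.078
```

```bash
python3 to.py .572 -.305 .0687
```

```text
t 22.5 tcp [ 0.5749 -0.3072  0.0712] rot [3.013 1.536 2.522] F [-0.53  0.35 -1.09] T [ 0.08  -0.088  0.003] op 0.078
tilt deg [-1.61  1.15] yaw 61.87 dworld [-0.0029  0.0022 -0.0025] dtool [ 0.0027  0.0005 -0.0035]
```

play_rows(moves=[[[-0.01, 0, 0, 0, 0.7], [-0.015, 0, 0, 0, 0.7], [-0.02, 0, 0, 0, 0.8], [-0.025, 0, 0, 0, 1], [-0.025, 0, 0, 0, 1], [-0.025, 0, 0, 0, 1], [-0.01, 0, 0, 0, 1], [0, 0, -0.02, 0, 1], [0, 0, -0.02, 0, 1], [0, 0, 0, 0, 1]]])

```text
time: 23.5
tool_pos: [0.5428, -0.2907, 0.2118]
tool_rot: [3.013, 1.539, 2.522]
contact_force: [0.5, 0.0, 0.7]
opening: 0.0916
```

```bash
python3 to.py .425 -.0585 .15
python3 - <<'E'
from look import *
c=cal('wrist'); w=save('wrist','w12.png'); 
for p,s in blobs(w,400): print(capxy('wrist',p,c,z0=.1,z1=.121),capxy('wrist',p,c),s[4])
jars('side')
cv2.imwrite('pics/c12c.png',np.hstack([cv2.resize(save('scene','c12.png')[200:320,370:490,::-1],(400,400),interpolation=2),cv2.resize(w[100:400,170:470,::-1],(400,400),interpolation=2)]))
st()
E
```

```text
t 23.5 tcp [ 0.5428 -0.2907  0.2118] rot [3.013 1.539 2.522] F [0.47 0.   0.67] T [ 0.049 -0.103  0.063] op 0.0916
tilt deg [-1.5   1.07] yaw 61.88 dworld [-0.1178  0.2322 -0.0618] dtool [ 0.0692  0.149  -0.2113]
[ 0.5308374  -0.11028097] [ 0.54064266 -0.08222319] 3624
[ 0.57221671 -0.3063607 ] [ 0.59000266 -0.31564233] 3417
side ([0.3434, 0.308], 178, 227)
side ([0.379, 0.1802], 214, 260)
side ([0.4248, -0.0585], 291, 342)
side ([0.5767, -0.2598], 380, 443)
t 23.65 tcp [ 0.5444 -0.2918  0.211 ] rot [3.01  1.539 2.519] F [ 0.88 -0.87  0.29] T [ 0.084 -0.101  0.   ] op 0.0923
```

View pics/c12c.png

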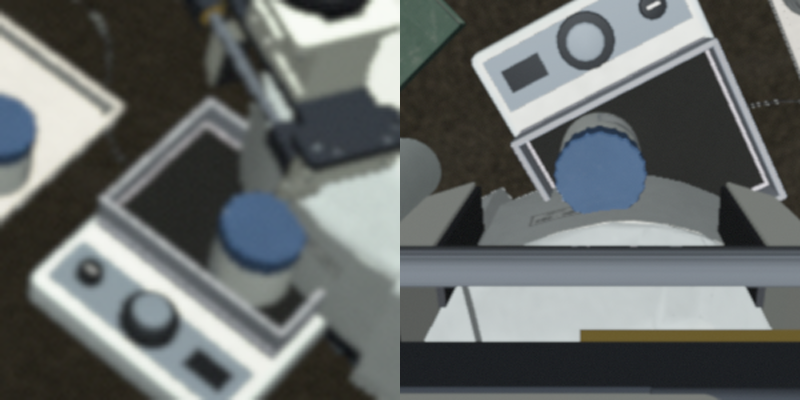

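play_rows(moves=[[[0, 0.019, -0.027, 7.5, 1], [0, 0.015, -0.029, 7.5, 1], [0, 0.011, -0.031, 7.5, 1], [0, 0.007, -0.032, 7.5, 1], [0, 0.002, -0.032, 7.5, 1], [0, -0.002, -0.032, 7.5, 1], [0, -0.007, -0.032, 7.5, 1], [0.02, -0.01, -0.03, 7.5, 1], [0.02, 0, 0, 0, 1], [0.02, 0, 0, 0, 1]]])

```text
time: 24.65
tool_pos: [0.4302, -0.054, 0.1546]
tool_rot: [-2.271, 1.542, 2.428]
contact_force: [-0.0, -0.0, 0.1]
opening: 0.0917
```

```bash
python3 to.py .425 -.0595 .014
python3 - <<'E'
from look import *
jars('scene');jars('side')
print(px2w('scene',(293,236),.06),px2w('scene',(193,180),.06))
E
```

```text
t 24.65 tcp [ 0.4302 -0.054   0.1546] rot [-2.271  1.542  2.428] F [-0.   -0.02  0.08] T [0.055 0.015 0.011] op 0.0917
tilt deg [-1.24  1.08] yaw -0.8 dworld [-0.0052 -0.0055 -0.1406] dtool [ 0.1405 -0.002   0.0081]
scene ([0.3426, 0.3112], 337, 396)
scene ([0.3791, 0.1822], 354, 420)
scene ([0.5408, -0.0811], 311, 449)
scene ([0.4254, -0.0574], 415, 483)
scene ([0.61, -0.2902], 444, 507)
side ([0.4249, -0.0591], 285, 343)
side ([0.542, -0.0812], 269, 350)
side ([0.5765, -0.26], 378, 443)
[0.39994521 0.07004938 0.06      ] [0.33435904 0.43038307 0.06      ]
```

play_rows(moves=[[[0.01, -0.001, 0.004, 0, 1], [0.02, -0.001, 0.004, 0, 1], [0.025, 0, 0, 0, 1], [0.025, 0, 0, 0, 1], [0.025, 0, 0, 0, 1], [0.02, 0, 0, 0, 1], [0.01, 0, 0, 0, 1], [0.004, 0, 0, 0, 1], [0, 0, 0, 0, 1], [0, 0, 0, 0, 1]]])

```text
time: 25.75
tool_pos: [0.4319, -0.067, 0.0111]
tool_rot: [-2.328, 1.547, 2.367]
contact_force: [-0.0, 1.0, 0.3]
opening: 0.0919
```

```bash
python3 to.py .425 -.0595 .016
```

```text
t 25.75 tcp [ 0.4319 -0.067   0.0111] rot [-2.328  1.547  2.367] F [-0.01  1.01  0.31] T [-0.011  0.012  0.03 ] op 0.0919
tilt deg [-0.96  0.94] yaw -1.02 dworld [-0.0069  0.0075  0.0049] dtool [-0.0047 -0.0071 -0.0075]
```

play_rows(moves=[[[-0.003, -0.004, -0.007, 0, 1], [-0.002, -0.003, 0, 0, 1], [0, 0, 0, 0, -1], [0, 0, 0, 0, -1], [0, 0, 0, 0, -1], [0, 0, 0, 0, -1], [0, 0, 0, 0, -1], [0, 0, 0, 0, -1], [0, 0, 0, 0, -1], [0, 0, 0, 0, -1]]])

```text
time: 26.75
tool_pos: [0.4261, -0.0598, 0.0192]
tool_rot: [-2.436, 1.552, 2.258]
contact_force: [-0.9, 0.1, 2.0]
opening: 0.0626
```

```bash
python3 to.py .425 -.0595 .016
```

```text
t 26.75 tcp [ 0.4261 -0.0598  0.0192] rot [-2.436  1.552  2.258] F [-0.95  0.06  1.98] T [ 0.06   0.023 -0.021] op 0.0626
tilt deg [-0.7   0.85] yaw -1.0 dworld [-0.0011  0.0003 -0.0032] dtool [ 0.0032 -0.0011 -0.0003]
```

play_rows(moves=[[[-0.01, 0, 0, 0, -1], [-0.02, 0, 0, 0, -1], [-0.025, 0, 0, 0, -1], [-0.025, 0, 0, 0, -1], [-0.02, 0, 0, 0, -1], [0, 0, 0, 0, -1], [0, 0, 0, 0, -1], [0, 0, 0, 0, -1], [0, 0, 0, 0, -1], [0, 0, 0, 0, -1]]])

```text
time: 27.75
tool_pos: [0.4247, -0.0607, 0.1218]
tool_rot: [-2.282, 1.545, 2.412]
contact_force: [-0.2, 0.9, -0.8]
opening: 0.0624
```

```bash
python3 wgh.py; python3 to.py .604 -.03 .12
```

```text
F [ 0.46 -0.13 -1.59]
side ([0.3296, 0.3096], 78, 227)
side ([0.4214, 0.0543], 307, 299)
side ([0.5421, -0.0813], 270, 350)
side ([0.5767, -0.2594], 378, 443)
t 27.95 tcp [ 0.4251 -0.0608  0.1223] rot [-2.3    1.546  2.395] F [ 0.45 -0.51 -1.97] T [-0.039 -0.014 -0.046] op 0.0628
t 27.95 tcp [ 0.4251 -0.0608  0.1223] rot [-2.3    1.546  2.395] F [ 0.45 -0.51 -1.97] T [-0.039 -0.014 -0.046] op 0.0628
tilt deg [-1.02  0.95] yaw -1.01 dworld [ 0.1789  0.0308 -0.0023] dtool [-0.0004  0.1784 -0.034 ]
```

View pics/wg.png

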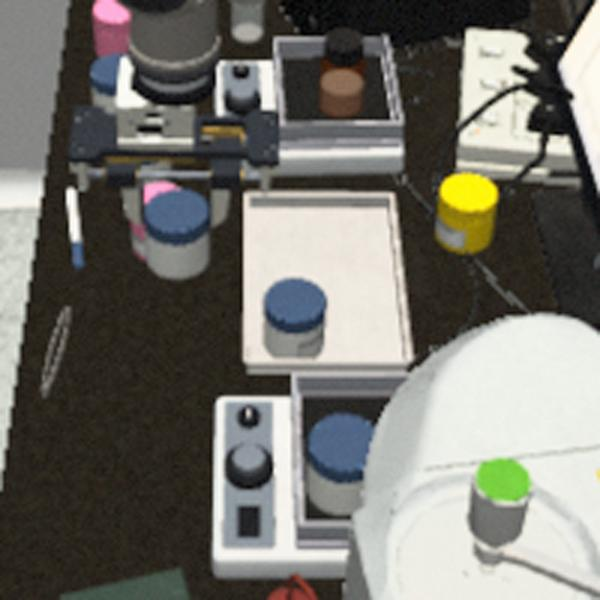

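play_rows(moves=[[[0, 0.01, -0.002, 0, -1], [0, 0.02, -0.004, 0, -1], [0, 0.026, -0.005, 0, -1], [0, 0.028, -0.005, 0, -1], [0, 0.028, -0.005, 0, -1], [0, 0.026, -0.005, 0, -1], [0, 0.02, -0.004, 0, -1], [0, 0.012, -0.002, 0, -1], [0, 0.006, -0.001, 0, -1], [0, 0, 0, 0, -1]]])

```text
time: 28.95
tool_pos: [0.6138, -0.0277, 0.1169]
tool_rot: [-2.35, 1.547, 2.343]
contact_force: [0.5, -0.9, -0.7]
opening: 0.0626
```

```bash
python3 to.py .604 -.03 .0212
```

```text
t 28.95 tcp [ 0.6138 -0.0277  0.1169] rot [-2.35   1.547  2.343] F [ 0.46 -0.94 -0.72] T [0.002 0.047 0.037] op 0.0626
tilt deg [-0.95  0.98] yaw -1.06 dworld [-0.0098 -0.0023 -0.0957] dtool [ 0.0958 -0.0081  0.0041]
```

play_rows(moves=[[[0.008, -0.004, 0.002, 0, -1], [0.016, -0.004, 0.002, 0, -1], [0.02, 0, 0, 0, -1], [0.02, 0, 0, 0, -1], [0.014, 0, 0, 0, -1], [0.008, 0, 0, 0, -1], [0.004, 0, 0, 0, -1], [0, 0, 0, 0, -1], [0, 0, 0, 0, -1], [0, 0, 0, 0, -1]]])

```text
time: 29.95
tool_pos: [0.598, -0.0317, 0.0236]
tool_rot: [-2.281, 1.546, 2.41]
contact_force: [0.3, 0.0, -0.1]
opening: 0.0628
```

```bash
python3 to.py .604 -.03 .0212
```

```text
t 29.95 tcp [ 0.598  -0.0317  0.0236] rot [-2.281  1.546  2.41 ] F [ 0.29  0.03 -0.1 ] T [-0.059 -0.015 -0.003] op 0.0628
tilt deg [-1.06  0.95] yaw -1.18 dworld [ 0.006   0.0017 -0.0024] dtool [ 0.0023  0.006  -0.0018]
```

play_rows(moves=[[[0.001, 0, 0, 0, -1], [0.001, 0, 0, 0, -1], [0, 0, 0, 0, 0.7], [0, 0, 0, 0, 0.7], [0, 0, 0, 0, 0.7], [0, 0, 0, 0, 0.7], [-0.02, 0, 0, 0, 0.8], [-0.03, 0, 0, 0, 1], [-0.03, 0, 0, 0, 1], [-0.03, 0, 0, 0, 1]]])

```text
time: 30.95
tool_pos: [0.5981, -0.0331, 0.1321]
tool_rot: [-2.171, 1.54, 2.521]
contact_force: [0.6, 0.3, 0.0]
opening: 0.0917
```

```bash
python3 - <<'E'
from look import *
jars('side');w=save('wrist','w13.png');jars('wrist',w);jars('scene')
E
python3 to.py .379 .1805 .14
```

```text
side ([0.343, 0.3082], 169, 227)
side ([0.3789, 0.1804], 216, 260)
side ([0.6002, -0.0302], 254, 328)
side ([0.5421, -0.081], 271, 350)
side ([0.5766, -0.2602], 378, 443)
wrist ([0.36, 0.0452], 610, 7021)
wrist ([0.5988, -0.032], 4204, 4750)
wrist ([0.5435, -0.0819], 3566, 4416)
scene ([0.3426, 0.3113], 341, 396)
scene ([0.3791, 0.1822], 358, 420)
scene ([0.6003, -0.0303], 304, 412)
scene ([0.5416, -0.0802], 324, 448)
scene ([0.61, -0.2904], 442, 507)
t 31.1 tcp [ 0.5997 -0.0333  0.1334] rot [-2.262  1.545  2.429] F [1.5  0.04 0.14] T [-0.054  0.03  -0.031] op 0.0914
tilt deg [-1.12  0.96] yaw -1.17 dworld [-0.2207  0.2138  0.0066] dtool [ 0.0013 -0.2251 -0.2093]
```

View pics/w13.png

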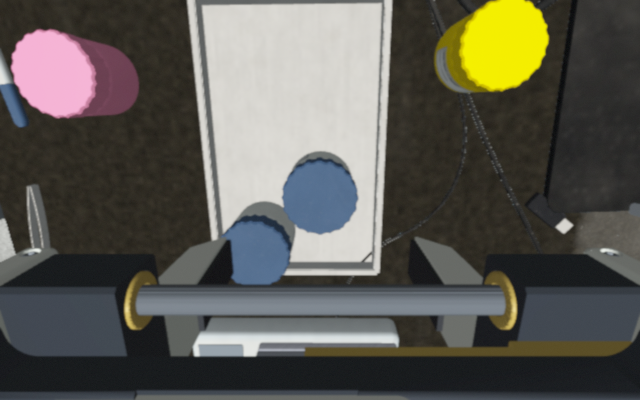

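play_rows(moves=[[[0, -0.012, -0.011, 0, 1], [0, -0.024, -0.023, 0, 1], [0, -0.028, -0.026, 0, 1], [0, -0.03, -0.028, 0, 1], [0, -0.03, -0.028, 0, 1], [0, -0.03, -0.028, 0, 1], [0, -0.027, -0.025, 0, 1], [0, -0.02, -0.019, 0, 1], [0, -0.012, -0.011, 0, 1], [0, -0.006, -0.005, 0, 1]]])

```text
time: 32.1
tool_pos: [0.3694, 0.1802, 0.1304]
tool_rot: [-1.922, 1.529, 2.766]
contact_force: [-0.4, -1.0, -0.4]
opening: 0.0919
```

```bash
python3 to.py .379 .1805 .016
```

```text
t 32.1 tcp [0.3694 0.1802 0.1304] rot [-1.922  1.529  2.766] F [-0.42 -1.03 -0.37] T [ 0.026 -0.015 -0.047] op 0.0919
tilt deg [-2.24  0.88] yaw -1.38 dworld [ 0.0096  0.0003 -0.1144] dtool [0.1139 0.0141 0.0011]
```

play_rows(moves=[[[0.008, 0.006, 0, 0, 1], [0.016, 0.006, 0, 0, 1], [0.022, 0.002, 0, 0, 1], [0.024, 0, 0, 0, 1], [0.02, 0, 0, 0, 1], [0.012, 0, 0, 0, 1], [0.007, 0, 0, 0, 1], [0, 0, 0, 0, 1], [0, 0, 0, 0, 1], [0, 0, 0, 0, 1]]])

```text
time: 33.1
tool_pos: [0.3857, 0.1769, 0.0103]
tool_rot: [-1.866, 1.529, 2.818]
contact_force: [-0.2, -0.8, -0.6]
opening: 0.0919
```

```bash
python3 to.py .379 .1805 .017
```

```text
t 33.1 tcp [0.3857 0.1769 0.0103] rot [-1.866  1.529  2.818] F [-0.17 -0.82 -0.58] T [-0.019 -0.076  0.008] op 0.0919
tilt deg [-2.28  0.77] yaw -1.63 dworld [-0.0067  0.0036  0.0067] dtool [-0.0064 -0.0071 -0.0035]
```

play_rows(moves=[[[-0.003, -0.004, -0.003, 0, 1], [-0.003, -0.003, 0, 0, 1], [0, 0, 0, 0, -1], [0, 0, 0, 0, -1], [0, 0, 0, 0, -1], [0, 0, 0, 0, -1], [0, 0, 0, 0, -1], [0, 0, 0, 0, -1], [0, 0, 0, 0, -1], [0, 0, 0, 0, -1]]])

```text
time: 34.1
tool_pos: [0.3796, 0.1808, 0.0193]
tool_rot: [-1.928, 1.532, 2.757]
contact_force: [-0.9, 0.1, 1.7]
opening: 0.0629
```

```bash
python3 to.py .379 .1805 .017
```

```text
t 34.1 tcp [0.3796 0.1808 0.0193] rot [-1.928  1.532  2.757] F [-0.89  0.09  1.72] T [0.063 0.061 0.005] op 0.0629
tilt deg [-2.05  0.83] yaw -1.59 dworld [-0.0006 -0.0003 -0.0023] dtool [ 0.0023 -0.0005  0.0004]
```

play_rows(moves=[[[-0.01, 0, 0, 0, -1], [-0.02, 0, 0, 0, -1], [-0.025, 0, 0, 0, -1], [-0.025, 0, 0, 0, -1], [-0.02, 0, 0, 0, -1], [0, 0, 0, 0, -1], [0, 0, 0, 0, -1], [0, 0, 0, 0, -1], [0, 0, 0, 0, -1], [0, 0, 0, 0, -1]]])

```text
time: 35.1
tool_pos: [0.3809, 0.1783, 0.122]
tool_rot: [-1.832, 1.527, 2.852]
contact_force: [0.5, -0.2, -1.1]
opening: 0.0626
```

```bash
python3 wgh.py; python3 to.py .55 .03 .12
```

```text
F [ 0.12 -0.31 -1.45]
side ([0.3677, 0.3148], 258, 226)
side ([0.6003, -0.0305], 256, 328)
side ([0.5421, -0.0811], 270, 350)
side ([0.5766, -0.2597], 382, 443)
t 35.3 tcp [0.3813 0.1784 0.1225] rot [-1.844  1.528  2.84 ] F [ 0.1   0.21 -1.24] T [ 0.008 -0.03   0.055] op 0.0627
t 35.3 tcp [0.3813 0.1784 0.1225] rot [-1.844  1.528  2.84 ] F [ 0.1   0.21 -1.24] T [ 0.008 -0.03   0.055] op 0.0627
tilt deg [-2.34  0.73] yaw -1.61 dworld [ 0.1687 -0.1484 -0.0025] dtool [-0.0063  0.1728  0.1435]
```

View pics/wg.png

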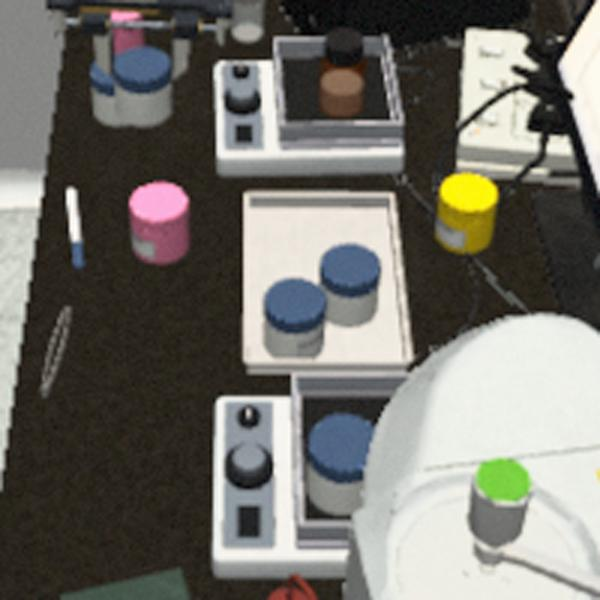

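play_rows(moves=[[[0, 0.01, 0.008, 0, -1], [0, 0.018, 0.015, 0, -1], [0, 0.024, 0.02, 0, -1], [0, 0.026, 0.022, 0, -1], [0, 0.026, 0.022, 0, -1], [0, 0.024, 0.02, 0, -1], [0, 0.018, 0.014, 0, -1], [0, 0.012, 0.01, 0, -1], [0, 0.005, 0.004, 0, -1], [0, 0, 0, 0, -1]]])

```text
time: 36.3
tool_pos: [0.5511, 0.0267, 0.1121]
tool_rot: [-1.825, 1.53, 2.86]
contact_force: [0.5, 0.2, -1.3]
opening: 0.0624
```

```bash
python3 to.py .55 .035 .0213
```

```text
t 36.3 tcp [0.5511 0.0267 0.1121] rot [-1.825  1.53   2.86 ] F [ 0.5   0.18 -1.25] T [ 0.042 -0.009 -0.023] op 0.0624
tilt deg [-2.24  0.65] yaw -1.59 dworld [-0.0011  0.0083 -0.0908] dtool [ 0.0908  0.0022 -0.0074]
```

play_rows(moves=[[[0.008, 0.001, -0.004, 0, -1], [0.016, 0.001, -0.003, 0, -1], [0.018, 0, 0, 0, -1], [0.018, 0, 0, 0, -1], [0.014, 0, 0, 0, -1], [0.008, 0, 0, 0, -1], [0.004, 0, 0, 0, -1], [0, 0, 0, 0, -1], [0, 0, 0, 0, -1], [0, 0, 0, 0, -1]]])

```text
time: 37.3
tool_pos: [0.5461, 0.0413, 0.0225]
tool_rot: [-1.853, 1.529, 2.838]
contact_force: [0.2, -0.9, -1.3]
opening: 0.0624
```

```bash
python3 to.py .55 .035 .0213
```

```text
t 37.3 tcp [0.5461 0.0413 0.0225] rot [-1.853  1.529  2.838] F [ 0.16 -0.95 -1.33] T [-0.012 -0.018  0.017] op 0.0624
tilt deg [-2.29  0.72] yaw -1.21 dworld [ 0.0039 -0.0063 -0.0012] dtool [0.001  0.0041 0.0063]
```

play_rows(moves=[[[0, 0, 0.005, 0, -1], [0.002, 0, 0, 0, -1], [0, 0, 0, 0, -1], [0, 0, 0, 0, 0.7], [0, 0, 0, 0, 0.7], [0, 0, 0, 0, 0.7], [0, 0, 0, 0, 0.7], [-0.02, 0, 0, 0, 0.8], [-0.03, 0, 0, 0, 1], [-0.03, 0, 0, 0, 1]]])

```text
time: 38.3
tool_pos: [0.5471, 0.0348, 0.1001]
tool_rot: [-1.824, 1.523, 2.867]
contact_force: [0.3, 0.1, 0.5]
opening: 0.0906
```

```bash
python3 - <<'E'
from look import *
jars('side');jars('scene');w=save('wrist','w14.png')
E
python3 to.py .343 .309 .15
```

```text
side ([0.3432, 0.3078], 171, 228)
side ([0.5492, 0.0353], 235, 304)
side ([0.6001, -0.0302], 255, 328)
side ([0.542, -0.0809], 271, 350)
side ([0.5768, -0.2596], 375, 443)
scene ([0.3426, 0.3113], 337, 396)
scene ([0.5487, 0.0352], 282, 408)
scene ([0.6005, -0.0305], 301, 412)
scene ([0.5417, -0.08], 324, 448)
scene ([0.61, -0.2902], 445, 507)
t 38.45 tcp [0.549  0.0346 0.1015] rot [-1.851  1.529  2.839] F [-0.31  0.08 -0.82] T [ 0.013 -0.001  0.026] op 0.0919
tilt deg [-2.3   0.72] yaw -1.24 dworld [-0.206   0.2744  0.0485] dtool [-0.0368 -0.2137 -0.2703]
```

View pics/w14.png

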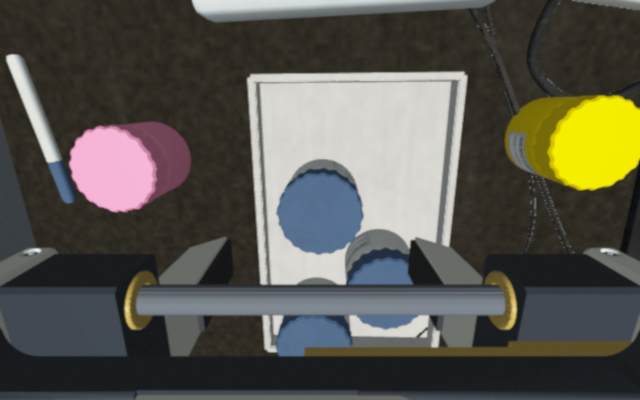

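play_rows(moves=[[[-0.015, -0.006, -0.008, 0, 1], [-0.02, -0.01, -0.013, 0, 1], [-0.015, -0.012, -0.015, 0, 1], [0, -0.012, -0.015, 0, 1], [0, -0.012, -0.015, 0, 1], [0, -0.012, -0.015, 0, 1], [0, -0.012, -0.015, 0, 1], [0, -0.012, -0.015, 0, 1], [0, -0.012, -0.015, 0, 1], [0, -0.012, -0.015, 0, 1]]])

```text
time: 39.45
tool_pos: [0.4286, 0.1861, 0.1542]
tool_rot: [-1.764, 1.513, 2.925]
contact_force: [0.2, -0.6, -0.9]
opening: 0.0917
```

```bash
python3 to.py .343 .309 .14
```

```text
t 39.45 tcp [0.4286 0.1861 0.1542] rot [-1.764  1.513  2.925] F [ 0.19 -0.58 -0.91] T [ 0.014 -0.023  0.019] op 0.0917
tilt deg [-3.25  0.72] yaw -1.32 dworld [-0.0856  0.1229 -0.0142] dtool [ 0.0205 -0.0875 -0.1207]
```

play_rows(moves=[[[0, -0.008, -0.011, 0, 1], [0, -0.012, -0.017, 0, 1], [0, -0.014, -0.02, 0, 1], [0, -0.015, -0.02, 0, 1], [0, -0.014, -0.019, 0, 1], [0, -0.01, -0.014, 0, 1], [0, -0.006, -0.008, 0, 1], [0, -0.004, -0.006, 0, 1], [0, 0, 0, 0, 1], [0, 0, 0, 0, 1]]])

```text
time: 40.45
tool_pos: [0.3365, 0.3096, 0.1558]
tool_rot: [-1.668, 1.504, 3.025]
contact_force: [0.3, 0.5, -0.2]
opening: 0.0918
```

```bash
python3 to.py .343 .309 .05
python3 - <<'E'
from look import *
w=save('wrist','w15.png');jars('wrist',w);jars('side')
E
```

```text
t 40.45 tcp [0.3365 0.3096 0.1558] rot [-1.668  1.504  3.025] F [ 0.33  0.51 -0.17] T [-0.018 -0.051  0.043] op 0.0918
tilt deg [-3.8   0.44] yaw -1.07 dworld [ 0.0065 -0.0006 -0.1058] dtool [0.1051 0.0135 0.0011]
wrist ([0.3418, 0.3065], 3901, 4154)
side ([0.3437, 0.3085], 168, 227)
side ([0.5491, 0.0352], 233, 304)
side ([0.6001, -0.0306], 258, 328)
side ([0.5421, -0.081], 271, 350)
side ([0.5767, -0.2597], 373, 443)
```

play_rows(moves=[[[0, 0.005, 0, 0, 1], [0, 0.003, 0, 0, 1], [0.035, 0.002, 0, 0, 1], [0.04, 0.001, 0, 0, 1], [0.025, 0, 0, 0, 1], [0, 0, 0, 0, 1], [0, 0, 0, 0, 1], [0, 0, 0, 0, 1], [0, 0, 0, 0, 1], [0, 0, 0, 0, 1]]])

```text
time: 41.55
tool_pos: [0.3498, 0.3102, 0.0572]
tool_rot: [-1.792, 1.514, 2.896]
contact_force: [-0.9, -0.7, -1.1]
opening: 0.0918
```

```bash
python3 to.py .343 .308 .017
```

```text
t 41.55 tcp [0.3498 0.3102 0.0572] rot [-1.792  1.514  2.896] F [-0.87 -0.66 -1.11] T [ 0.006 -0.057 -0.007] op 0.0918
tilt deg [-3.17  0.8 ] yaw -1.43 dworld [-0.0068 -0.0022 -0.0402] dtool [ 0.0405 -0.0045  0.0029]
```

play_rows(moves=[[[0.02, -0.004, 0.003, 0, 1], [0.014, -0.001, 0, 0, 1], [0.002, 0, 0, 0, 1], [0, 0, 0, 0, 1], [0, 0, 0, 0, -1], [0, 0, 0, 0, -1], [0, 0, 0, 0, -1], [0, 0, 0, 0, -1], [0, 0, 0, 0, -1], [0, 0, 0, 0, -1]]])

```text
time: 42.55
tool_pos: [0.3468, 0.3104, 0.0267]
tool_rot: [-1.971, 1.522, 2.717]
contact_force: [-0.7, 0.5, -0.5]
opening: 0.0621
```

```bash
python3 to.py .343 .308 .017
```

```text
t 42.55 tcp [0.3468 0.3104 0.0267] rot [-1.971  1.522  2.717] F [-0.74  0.51 -0.51] T [-0.038 -0.04   0.001] op 0.0621
tilt deg [-2.57  1.16] yaw -1.39 dworld [-0.0038 -0.0024 -0.0097] dtool [ 0.0098 -0.0033  0.0027]
```

play_rows(moves=[[[0, 0, 0, 0, -1], [0, 0, 0, 0, -1], [-0.01, 0, 0, 0, -1], [-0.02, 0, 0, 0, -1], [-0.025, 0, 0, 0, -1], [-0.025, 0, 0, 0, -1], [-0.02, 0, 0, 0, -1], [0, 0, 0, 0, -1], [0, 0, 0, 0, -1], [0, 0, 0, 0, -1]]])

```text
time: 43.55
tool_pos: [0.3508, 0.3075, 0.132]
tool_rot: [-1.945, 1.521, 2.743]
contact_force: [-0.8, -0.1, -1.2]
opening: 0.0622
```

```bash
python3 wgh.py; python3 to.py .604 .084 .12
```

```text
F [-0.05 -0.03 -0.86]
side ([0.3391, 0.4641], 180, 195)
side ([0.5492, 0.0355], 233, 304)
side ([0.6001, -0.0306], 258, 328)
side ([0.542, -0.0811], 270, 350)
side ([0.5768, -0.2595], 376, 443)
t 43.75 tcp [0.3507 0.3075 0.1316] rot [-1.927  1.521  2.76 ] F [-0.52  0.29 -0.42] T [ 0.013 -0.072  0.012] op 0.0623
t 43.75 tcp [0.3507 0.3075 0.1316] rot [-1.927  1.521  2.76 ] F [-0.52  0.29 -0.42] T [ 0.013 -0.072  0.012] op 0.0623
tilt deg [-2.67  1.07] yaw -1.4 dworld [ 0.2533 -0.2235 -0.0116] dtool [-0.0044  0.259   0.2172]
```

View pics/wg.png

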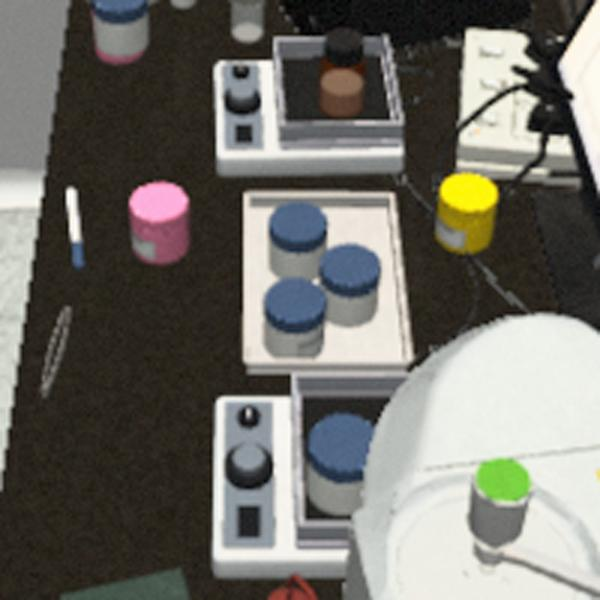

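play_rows(moves=[[[-0.005, 0.004, 0.01, 0, -1], [-0.01, 0.007, 0.018, 0, -1], [0, 0.008, 0.02, 0, -1], [0, 0.009, 0.022, 0, -1], [0, 0.009, 0.022, 0, -1], [0, 0.009, 0.022, 0, -1], [0, 0.009, 0.022, 0, -1], [0, 0.008, 0.02, 0, -1], [0, 0.005, 0.012, 0, -1], [0, 0, 0, 0, -1]]])

```text
time: 44.75
tool_pos: [0.4175, 0.1253, 0.1403]
tool_rot: [-1.838, 1.518, 2.851]
contact_force: [0.5, -0.3, -1.4]
opening: 0.062
```

```bash
python3 to.py .602 .085 .12
```

```text
t 44.75 tcp [0.4175 0.1253 0.1403] rot [-1.838  1.518  2.851] F [ 0.5  -0.33 -1.38] T [-0.051 -0.021  0.004] op 0.062
tilt deg [-2.88  0.86] yaw -1.32 dworld [ 0.1845 -0.0403 -0.0203] dtool [0.0104 0.1861 0.0361]
```

play_rows(moves=[[[0, 0.01, 0.002, 0, -1], [0, 0.018, 0.004, 0, -1], [0, 0.025, 0.005, 0, -1], [0, 0.027, 0.005, 0, -1], [0, 0.027, 0.005, 0, -1], [0, 0.027, 0.005, 0, -1], [0, 0.024, 0.004, 0, -1], [0, 0.015, 0.003, 0, -1], [0, 0.008, 0.002, 0, -1], [0, 0, 0, 0, -1]]])

```text
time: 45.75
tool_pos: [0.6063, 0.0891, 0.1281]
tool_rot: [-1.852, 1.517, 2.843]
contact_force: [-0.5, 0.2, -1.7]
opening: 0.0623
```

```bash
python3 to.py .602 .085 .0287
```

```text
t 45.75 tcp [0.6063 0.0891 0.1281] rot [-1.852  1.517  2.843] F [-0.48  0.17 -1.69] T [-0.036 -0.037  0.021] op 0.0623
tilt deg [-2.96  0.91] yaw -0.94 dworld [-0.0043 -0.0041 -0.0994] dtool [0.0994 0.0009 0.0057]
```

play_rows(moves=[[[0.008, 0, 0.003, 0, -1], [0.016, 0, 0.003, 0, -1], [0.02, 0, 0, 0, -1], [0.02, 0, 0, 0, -1], [0.015, 0, 0, 0, -1], [0.01, 0, 0, 0, -1], [0.004, 0, 0, 0, -1], [0, 0, 0, 0, -1], [0, 0, 0, 0, -1], [0, 0, 0, 0, -1]]])

```text
time: 46.75
tool_pos: [0.6059, 0.0963, 0.0442]
tool_rot: [-2.418, 1.531, 2.282]
contact_force: [0.6, 3.0, 1.2]
opening: 0.0605
```

```bash
python3 to.py .602 .085 .0287
```

```text
t 46.75 tcp [0.6059 0.0963 0.0442] rot [-2.418  1.531  2.282] F [0.62 3.04 1.17] T [ 0.348 -0.092 -0.058] op 0.0605
tilt deg [-1.49  1.73] yaw -0.67 dworld [-0.0039 -0.0113 -0.0155] dtool [ 0.0153 -0.0034  0.0118]
```

play_rows(moves=[[[-0.01, 0, 0, 0, -1], [-0.015, 0, 0, 0, -1], [-0.01, 0, 0.004, 0, -1], [0, 0, 0.006, 0, -1], [0, 0, 0.004, 0, -1], [0, 0, 0, 0, -1], [0, 0, 0, 0, -1], [0, 0, 0, 0, -1], [0, 0, 0, 0, -1], [0, 0, 0, 0, -1]]])

```text
time: 47.75
tool_pos: [0.6043, 0.0768, 0.079]
tool_rot: [-2.247, 1.528, 2.452]
contact_force: [0.2, 0.2, -0.1]
opening: 0.0605
```

```bash
python3 to.py .602 .085 .0287
python3 - <<'E'
from look import *
cv2.imwrite('pics/c16.png',np.hstack([cv2.resize(save('scene','c16.png')[140:270,290:420,::-1],(400,400),interpolation=2),cv2.resize(save('side','s16.png')[150:270,300:420,::-1],(400,400),interpolation=2)]))
save('wrist','w16.png')
E
```

```text
t 47.75 tcp [0.6043 0.0768 0.079 ] rot [-2.247  1.528  2.452] F [ 0.19  0.16 -0.14] T [ 0.003 -0.014 -0.044] op 0.0605
tilt deg [-1.88  1.55] yaw -0.79 dworld [-0.0023  0.0082 -0.0503] dtool [ 0.0505 -0.0007 -0.0069]
```

View pics/c16.png

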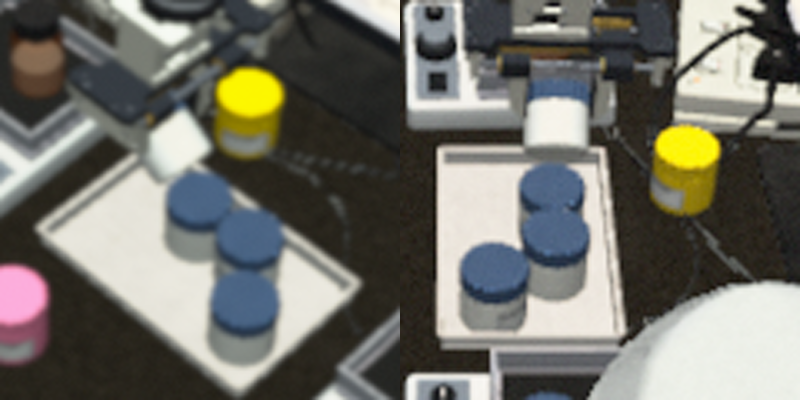

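View pics/w16.png

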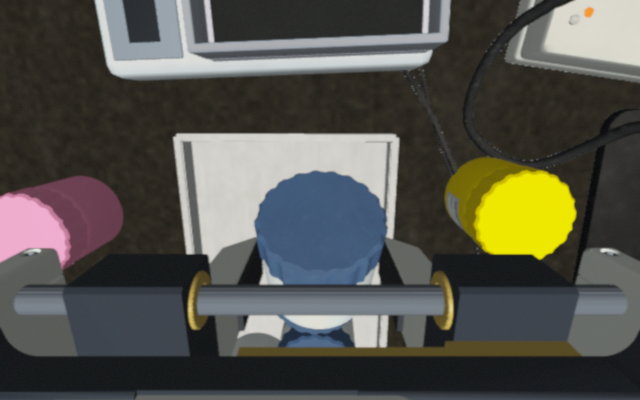

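Run:
```python
from look import *
jars('side');jars('scene'); st()
```

```text
side ([0.6177, 0.1813], 78, 257)
side ([0.5784, -0.0349], 745, 330)
side ([0.5767, -0.2596], 376, 443)
scene ([0.5794, -0.0324], 949, 419)
scene ([0.6101, -0.2902], 445, 507)
t 48.0 tcp [0.6045 0.0767 0.0792] rot [-2.253  1.529  2.445] F [ 0.23 -0.54 -1.47] T [-0.038  0.024  0.003] op 0.0605
```

```bash
cat > ov.py <<'E'
from look import *
def ov(n,im,c,th,ctr,S,crop):
    x0,y0=crop; im=cv2.resize(im[y0:y0+130,x0:x0+130,::-1].copy(),None,fx=S,fy=S,interpolation=2)
    a=np.array([0,np.sin(th),np.cos(th)]);u=np.array([1,0,0]);v=np.cross(a,u)
    for h,col in((-.033,(0,0,255)),(.033,(0,255,0))):
        P=[(w2px(n,ctr+h*a+.0315*(u*np.cos(t)+v*np.sin(t)),c)-[x0,y0])*S for t in np.linspace(0,6.28,40)]
        cv2.polylines(im,[np.int32(P)],True,col,1)
    return im
if __name__=='__main__':
    o=robot.observe(); tcp=o['tool_pos']
    ims={n:np.array(robot.read_camera(n)) for n in('scene','side')}
    cs={n:cal(n) for n in ims}
    rows=[]
    for n,crop in(('scene',(290,120)),('side',(290,110))):
        r=[]
        for th in (20,30,40):
            th=np.radians(th);a=np.array([0,np.sin(th),np.cos(th)])
            piv=tcp+[0,0,.0063+.018]; r.append(ov(n,ims[n],cs[n],th,piv-.018*a,2,crop))
        rows.append(np.hstack(r))
    cv2.imwrite('pics/ov.png',np.vstack(rows))
E
python3 ov.py
```

```text
(no output)
```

View pics/ov.png

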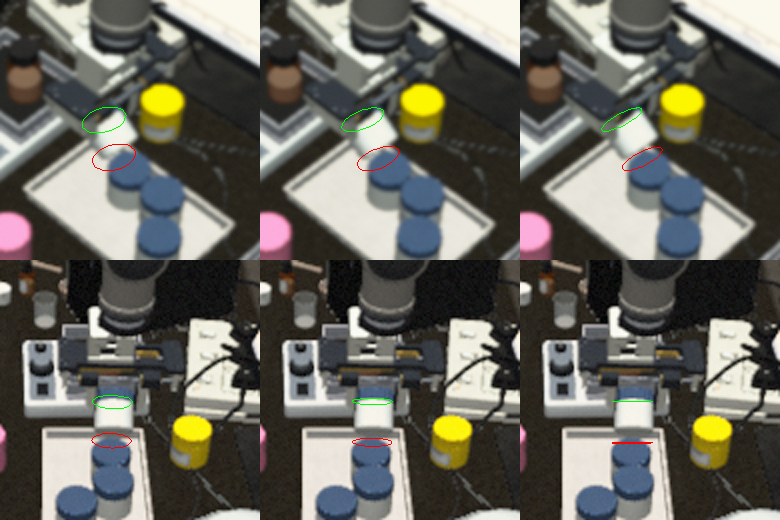

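S3 in the tray was shifted, presumably by the announced knock, and the last jar came down on its cap and tilted in the grip. I'll stand the tilted jar upright on the free bench area in front and regrasp it.

play_rows(moves=[[[-0.02, 0, 0, 0, -1], [-0.03, 0, 0, 0, -1], [-0.03, 0, 0, 0, -1], [-0.01, -0.02, 0.015, 0, -1], [0, -0.026, 0.022, 0, -1], [0, -0.028, 0.024, 0, -1], [0, -0.028, 0.024, 0, -1], [0, -0.026, 0.022, 0, -1], [0, -0.02, 0.016, 0, -1], [0, -0.01, 0.01, 0, -1]]])

```text
time: 49.1
tool_pos: [0.4431, -0.0594, 0.1744]
tool_rot: [-2.279, 1.532, 2.423]
contact_force: [-0.3, -0.0, -0.5]
opening: 0.0603
```

```bash
python3 to.py .41 -.08 .08;  python3 - <<'E'
from look import *
jars('side');jars('scene');w=save('wrist','w17.png')
im=cv2.imread('pics/tmp.png');cv2.imwrite('pics/c17.png',np.hstack([cv2.resize(im[170:300,270:400],(400,400),interpolation=2),cv2.resize(w[100:400,170:470,::-1],(400,400))]))
E
```

```text
t 49.1 tcp [ 0.4431 -0.0594  0.1744] rot [-2.279  1.532  2.423] F [-0.29 -0.02 -0.46] T [-0.074 -0.032  0.046] op 0.0603
tilt deg [-1.69  1.48] yaw -0.56 dworld [-0.0331 -0.0206 -0.0944] dtool [ 0.0947 -0.0301  0.0233]
side ([0.4349, 0.1606], 111, 265)
side ([0.5783, -0.0349], 741, 330)
side ([0.5767, -0.2595], 375, 443)
scene ([0.5736, -0.0515], 722, 427)
scene ([0.61, -0.2903], 444, 507)
```

View pics/c17.png

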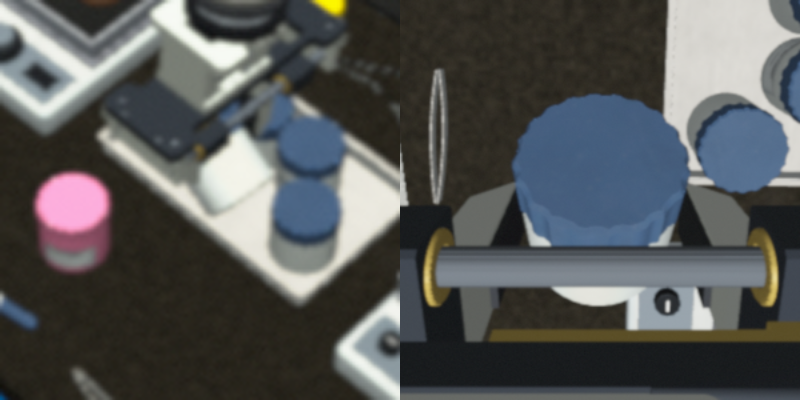

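Run:
```python
from look import *
c=cal('wrist');t=robot.observe()['tool_pos']
def pr(p):
    x,y,z,th=p;a=np.array([0,np.sin(th),np.cos(th)]);u=np.array([1,0,0]);v=np.cross(a,u)
    P=np.array([w2px('wrist',np.array([x,y,z])+.0315*(u*np.cos(q)+v*np.sin(q)),c) for q in np.linspace(0,6.28,60)])
    return np.array([P[:,0].min(),P[:,0].max(),P[:,1].min(),P[:,1].max()])
for b in (260,265,270,275):
    r=least_squares(lambda p:pr(p)-[254.8,386,171,b],[t[0],t[1]+.02,t[2]+.04,.5],x_scale=[.01,.01,.01,.1]); print(b,(r.x[:3]-t).round(4),np.degrees(r.x[3]).round(1),r.fun.round(1))
im=cv2.imread('pics/w17.png')[150:300,240:400];cv2.imwrite('pics/w17c.png',cv2.resize(im,(640,600),interpolation=2))
```

```text
260 [0.001  0.0263 0.0377] 64.9 [0. 0. 0. 0.]
265 [0.001  0.0252 0.0381] 62.3 [-0. -0.  0.  0.]
270 [0.001  0.0241 0.0386] 59.6 [-0. -0.  0.  0.]
275 [0.001 0.023 0.039] 56.6 [ 0.  0. -0.  0.]
```

View pics/w17c.png

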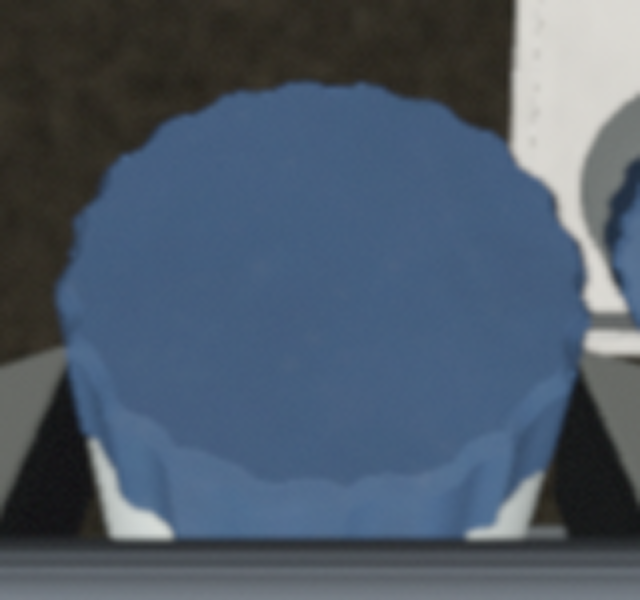

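play_rows(moves=[[[0.01, -0.012, -0.005, 0, -1], [0.02, -0.014, -0.005, 0, -1], [0.025, 0, 0, 0, -1], [0.025, 0, 0, 0, -1], [0.025, 0, 0, 0, -1], [0.02, 0, 0, 0, -1], [0.01, 0, 0, 0, -1], [0, 0, 0, 0, -1], [0, 0, 0, 0, -1], [0, 0, 0, 0, -1]]])

```text
time: 50.25
tool_pos: [0.4281, -0.0395, 0.0364]
tool_rot: [-2.567, 1.54, 2.141]
contact_force: [-0.4, -0.2, -1.2]
opening: 0.0604
```

```bash
python3 to.py .41 -.06 .0224;  python3 - <<'E'
from look import *
w=save('wrist','w18.png');im=save('scene','c18.png');s=save('side','s18.png')
cv2.imwrite('pics/c18.png',np.hstack([cv2.resize(im[200:320,270:390,::-1],(400,400),interpolation=2),cv2.resize(s[180:300,230:350,::-1],(400,400))]))
E
```

```text
t 50.25 tcp [ 0.4281 -0.0395  0.0364] rot [-2.567  1.54   2.141] F [-0.44 -0.24 -1.17] T [-0.03  -0.014 -0.016] op 0.0604
tilt deg [-0.96  1.5 ] yaw -0.22 dworld [-0.0181 -0.0205 -0.014 ] dtool [ 0.0138 -0.0178  0.0209]
```

View pics/c18.png

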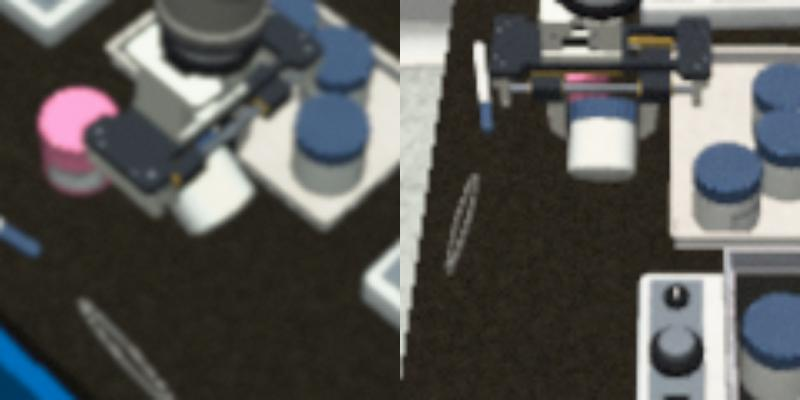

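play_rows(moves=[[[0.004, 0, 0, 0, -1], [0.004, 0, 0, 0, -1], [0.003, 0, 0, 0, -1], [0.003, 0, 0, 0, -1], [0.003, 0, 0.003, 0, -1], [0.003, 0, 0.005, 0, -1], [0.003, 0, 0.006, 0, -1], [0.003, 0, 0.006, 0, -1], [0.003, 0, 0.006, 0, -1], [0, 0, 0, 0, -1]]], grip_force=8)

```text
time: 51.4
tool_pos: [0.4299, -0.0671, 0.0094]
tool_rot: [-2.783, 1.544, 1.925]
contact_force: [-1.8, 1.3, 2.0]
opening: 0.0614
```

```bash
python3 to.py .41 -.06 .0224;  python3 - <<'E'
from look import *
w=save('wrist','w18.png');im=save('scene','c18.png');s=save('side','s18.png')
cv2.imwrite('pics/c18.png',np.hstack([cv2.resize(w[100:400,170:470,::-1],(400,400),interpolation=2),cv2.resize(s[180:300,230:350,::-1],(400,400))]))
E
```

```text
t 51.4 tcp [ 0.4299 -0.0671  0.0094] rot [-2.783  1.544  1.925] F [-1.78  1.26  1.98] T [0.025 0.333 0.015] op 0.0614
tilt deg [-0.53  1.43] yaw -0.26 dworld [-0.0199  0.0071  0.013 ] dtool [-0.0127 -0.0201 -0.0073]
```

View pics/c18.png

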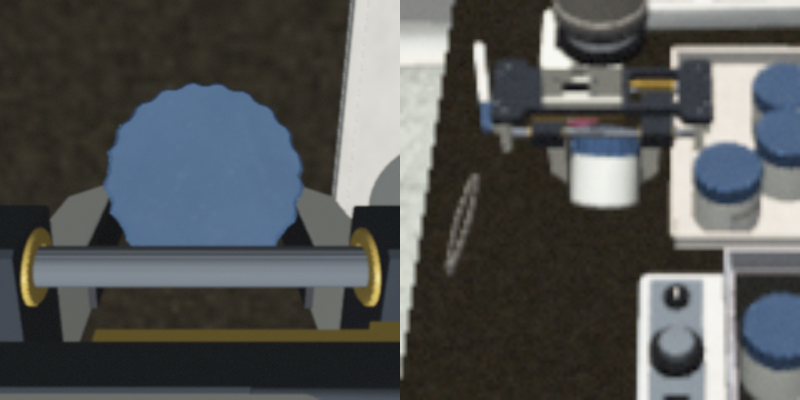

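Run:
```python
from look import *
c=cal('wrist');t=robot.observe()['tool_pos']
def pr(p):
    x,z,th=p;y=t[1]-.004+.033*np.sin(th);a=np.array([0,np.sin(th),np.cos(th)]);u=np.array([1,0,0]);v=np.cross(a,u)
    P=np.array([w2px('wrist',np.array([x,y,z])+.0315*(u*np.cos(q)+v*np.sin(q)),c) for q in np.linspace(0,6.28,60)])
    return np.array([P[:,0].min(),P[:,0].max(),P[:,1].min()])
r=least_squares(lambda p:pr(p)-[249,396.5,162],[t[0],t[2]+.05,.5],x_scale=[.01,.01,.1]); print(r.x,np.degrees(r.x[2]),r.x[1]-t[2],r.fun)
print('centre z',r.x[1]-.033*np.cos(r.x[2]),'low pt',r.x[1]-.066*np.cos(r.x[2])-.0315*np.sin(r.x[2]))
```

```text
[0.43115867 0.05742839 0.92720379] 53.124863639519994 0.048083323495738794 [ 4.5282409  -4.49825296 10.7826118 ]
centre z 0.037625978260932794 low pt -0.007374707297109418
```

Run:
```python
from look import *
c=cal('wrist');t=robot.observe()['tool_pos']
def pr(p):
    x,y,z,th=p;a=np.array([0,np.sin(th),np.cos(th)]);u=np.array([1,0,0]);v=np.cross(a,u)
    P=np.array([w2px('wrist',np.array([x,y,z])+.0315*(u*np.cos(q)+v*np.sin(q)),c) for q in np.linspace(0,6.28,60)])
    low=z-.066*np.cos(th)-.0315*abs(np.sin(th))
    return np.array([P[:,0].min(),P[:,0].max(),P[:,1].min(),low*1000])
for th0 in(.1,.4,.7,1.):
    r=least_squares(lambda p:pr(p)-[249,396.5,162,0],[t[0],t[1]+.02,t[2]+.05,th0],x_scale=[.01,.01,.01,.1]); print((r.x[:3]-t).round(4),np.degrees(r.x[3]).round(1),r.fun.round(2))
```

```text
[0.0012 0.0209 0.0593] 5.4 [0. 0. 0. 0.]
[0.0012 0.0209 0.0593] 5.4 [0. 0. 0. 0.]
[0.0012 0.029  0.0559] 52.3 [-0. -0.  0.  0.]
[0.0012 0.029  0.0559] 52.3 [ 0. -0.  0. -0.]
```

play_rows(moves=[[[0.001, 0, 0.006, 0, -1], [0.001, 0, 0.008, 0, -1], [0.001, 0, 0.008, 0, -1], [0.001, 0, 0.008, 0, -1], [0.001, 0, 0.008, 0, -1], [0.001, 0, 0.008, 0, -1], [0.001, 0, 0.008, 0, -1], [0.001, 0, 0.006, 0, -1], [0, 0, 0, 0, -1], [0, 0, 0, 0, -1]]], grip_force=6)

```text
time: 52.55
tool_pos: [0.4295, -0.1317, -0.002]
tool_rot: [-2.784, 1.543, 1.922]
contact_force: [-0.3, 0.1, -0.6]
opening: 0.0609
```

```bash
python3 to.py .41 -.06 .0224;  python3 - <<'E'
from look import *
w=save('wrist','w19.png');im=save('scene','c19.png');s=save('side','s19.png')
cv2.imwrite('pics/c19.png',np.hstack([cv2.resize(w[100:400,170:470,::-1],(400,400),interpolation=2),cv2.resize(s[180:300,230:350,::-1],(400,400))]))
E
```

```text
t 52.55 tcp [ 0.4295 -0.1317 -0.002 ] rot [-2.784  1.543  1.922] F [-0.3   0.14 -0.63] T [ 0.09  -0.024  0.012] op 0.0609
tilt deg [-0.54  1.48] yaw -0.32 dworld [-0.0195  0.0717  0.0244] dtool [-0.0223 -0.0201 -0.0722]
```

View pics/c19.png

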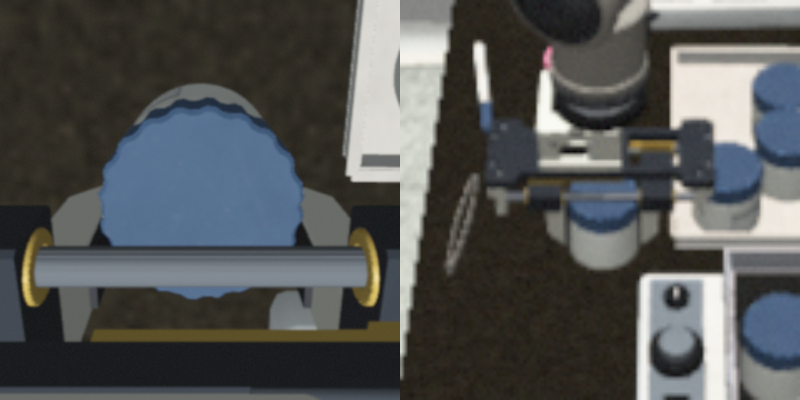

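play_rows(moves=[[[0, 0, 0, 0, 0.6], [0, 0, 0, 0, 0.6], [0, 0, 0, 0, 0.6], [0, 0, 0, 0, 0.7], [-0.01, 0, 0, 0, 0.8], [-0.02, 0, 0, 0, 1], [-0.025, 0, 0, 0, 1], [-0.03, 0, 0, 0, 1], [-0.03, 0, 0, 0, 1], [0, 0, 0, 0, 1]]])

```text
time: 53.7
tool_pos: [0.4303, -0.1334, 0.1204]
tool_rot: [-2.768, 1.543, 1.942]
contact_force: [-0.3, -0.5, -0.0]
opening: 0.0916
```

```bash
python3 - <<'E'
from look import *
w=save('wrist','w20.png');jars('wrist',w);s=save('side','s20.png');jars('side',s);im=save('scene','c20.png');jars('scene',im)
cv2.imwrite('pics/c20.png',np.hstack([cv2.resize(im[170:310,270:410,::-1],(400,400),interpolation=2),cv2.resize(s[160:300,240:380,::-1],(400,400))]))
E
python3 to.py .42 -.13 .02
```

```text
wrist ([0.5963, -0.0296], 9469, 8635)
wrist ([0.5387, -0.0817], 5967, 6685)
wrist ([0.4284, -0.1176], 5122, 5485)
side ([0.5784, -0.0347], 742, 330)
side ([0.4305, -0.1166], 313, 368)
side ([0.5767, -0.2597], 373, 443)
scene ([0.61, -0.2904], 442, 507)
scene ([0.4285, -0.1212], 347, 507)
t 53.85 tcp [ 0.4278 -0.1321  0.1163] rot [-2.615  1.537  2.094] F [ 0.96 -0.26  0.06] T [-0.018 -0.047  0.044] op 0.0917
tilt deg [-0.97  1.68] yaw -0.17 dworld [-0.0078  0.0021 -0.0963] dtool [ 0.0964 -0.0062  0.0007]
```

View pics/c20.png

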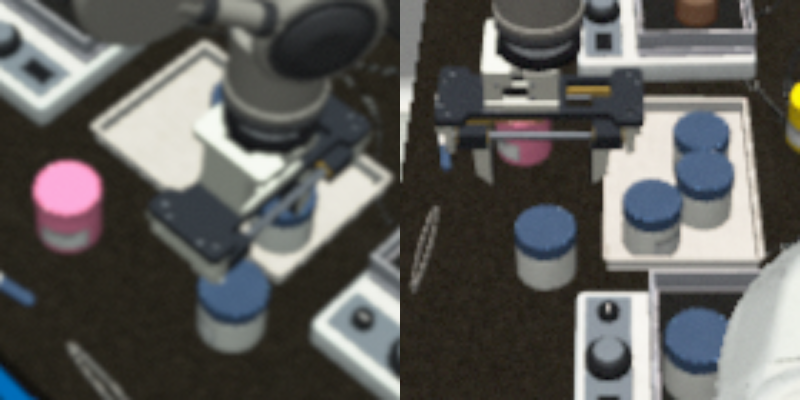

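```bash
python3 - <<'E'
from look import *
im=cv2.imread('pics/s20.png'); cv2.imwrite('pics/t2.png',cv2.resize(im[180:260,300:400],(800,640),interpolation=2)[:600])
E
python3 to.py .429 -.118 .02
```

```text
t 53.85 tcp [ 0.4278 -0.1321  0.1163] rot [-2.615  1.537  2.094] F [ 0.96 -0.26  0.06] T [-0.018 -0.047  0.044] op 0.0917
tilt deg [-0.97  1.68] yaw -0.17 dworld [ 0.0012  0.0141 -0.0963] dtool [ 0.0966  0.0028 -0.0113]
```

View pics/t2.png

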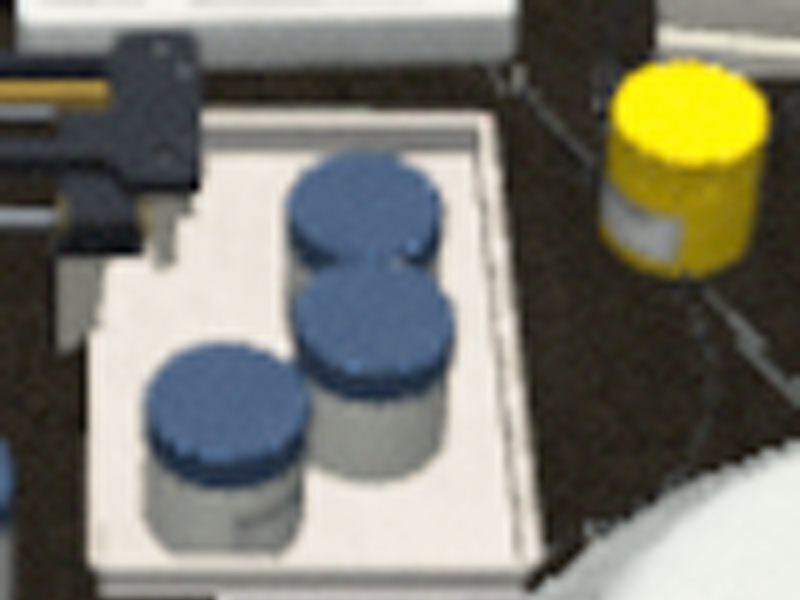

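Run:
```python
from look import *
for p in [(227,402),(374,315),(365,203)]: print(px2w('side',(300+p[0]/8,180+p[1]/8),.068).round(4))
```

```text
[ 0.5427 -0.0876  0.068 ]
[ 0.6004 -0.0418  0.068 ]
[0.601  0.0215 0.068 ]
```

play_rows(moves=[[[0.005, 0.002, -0.006, 0, 1], [0.015, 0.001, -0.006, 0, 1], [0.02, 0, 0, 0, 1], [0.022, 0, 0, 0, 1], [0.02, 0, 0, 0, 1], [0.01, 0, 0, 0, 1], [0.004, 0, 0, 0, 1], [0, 0, 0, 0, 1], [0, 0, 0, 0, 1], [0, 0, 0, 0, 1]]], grip_force=20)

```text
time: 54.85
tool_pos: [0.4231, -0.1104, 0.0086]
tool_rot: [-2.421, 1.521, 2.288]
contact_force: [0.7, -1.0, 0.1]
opening: 0.0921
```

```bash
python3 to.py .429 -.118 .018
```

```text
t 54.85 tcp [ 0.4231 -0.1104  0.0086] rot [-2.421  1.521  2.288] F [ 0.66 -0.98  0.13] T [ 0.029 -0.035 -0.047] op 0.0921
tilt deg [-1.88  2.16] yaw -0.15 dworld [ 0.0059 -0.0076  0.0094] dtool [-0.0098  0.0056  0.0072]
```

play_rows(moves=[[[-0.004, 0.003, 0.004, 0, 1], [-0.004, 0.003, 0.003, 0, 1], [0, 0, 0, 0, 1], [0, 0, 0, 0, -1], [0, 0, 0, 0, -1], [0, 0, 0, 0, -1], [0, 0, 0, 0, -1], [0, 0, 0, 0, -1], [0, 0, 0, 0, -1], [0, 0, 0, 0, -1]]])

```text
time: 55.85
tool_pos: [0.431, -0.1192, 0.0187]
tool_rot: [-2.452, 1.525, 2.257]
contact_force: [0.3, -0.5, 2.1]
opening: 0.0633
```

```bash
python3 to.py .429 -.118 .018
```

```text
t 55.85 tcp [ 0.431  -0.1192  0.0187] rot [-2.452  1.525  2.257] F [ 0.32 -0.45  2.14] T [-0.039  0.08  -0.044] op 0.0633
tilt deg [-1.68  2.05] yaw -0.17 dworld [-0.002   0.0012 -0.0007] dtool [ 0.0008 -0.002  -0.0012]
```

play_rows(moves=[[[0, 0, 0, 0, -1], [-0.01, 0, 0, 0, -1], [-0.02, 0, 0, 0, -1], [-0.025, 0, 0, 0, -1], [-0.025, 0, 0, 0, -1], [-0.025, 0, 0, 0, -1], [-0.015, 0, 0, 0, -1], [0, 0, 0, 0, -1], [0, 0, 0, 0, -1], [0, 0, 0, 0, -1]]], grip_force=30)

```text
time: 56.85
tool_pos: [0.433, -0.1226, 0.1449]
tool_rot: [-2.429, 1.521, 2.28]
contact_force: [-0.1, 0.7, -1.1]
opening: 0.0628
```

```bash
python3 wgh.py; python3 to.py .542 .083 .14
```

```text
F [-0.04 -0.13 -1.13]
side ([0.4296, 0.0146], 334, 313)
side ([0.5785, -0.0347], 745, 330)
side ([0.5765, -0.2599], 380, 443)
t 57.05 tcp [ 0.4329 -0.1226  0.1447] rot [-2.423  1.521  2.286] F [-1.01  0.18 -2.41] T [ 0.028 -0.049 -0.03 ] op 0.0628
t 57.05 tcp [ 0.4329 -0.1226  0.1447] rot [-2.423  1.521  2.286] F [-1.01  0.18 -2.41] T [ 0.028 -0.049 -0.03 ] op 0.0628
tilt deg [-1.89  2.17] yaw -0.17 dworld [ 0.1091  0.2056 -0.0047] dtool [ 0.0089  0.1086 -0.2057]
```

View pics/wg.png

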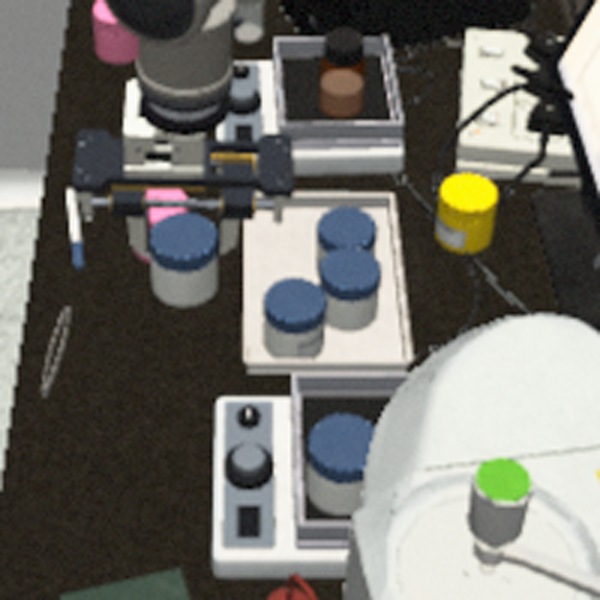

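play_rows(moves=[[[0, 0.005, -0.01, 0, -1], [0, 0.01, -0.02, 0, -1], [0, 0.013, -0.025, 0, -1], [0, 0.015, -0.028, 0, -1], [0, 0.015, -0.028, 0, -1], [0, 0.015, -0.028, 0, -1], [0, 0.013, -0.025, 0, -1], [0, 0.01, -0.018, 0, -1], [0, 0.006, -0.01, 0, -1], [0, 0, 0, 0, -1]]])

```text
time: 58.05
tool_pos: [0.5393, 0.0829, 0.1446]
tool_rot: [-2.369, 1.514, 2.338]
contact_force: [-0.0, -0.3, -2.1]
opening: 0.0628
```

```bash
python3 to.py .542 .08 .06
```

```text
t 58.05 tcp [0.5393 0.0829 0.1446] rot [-2.369  1.514  2.338] F [-0.05 -0.33 -2.14] T [-0.054 -0.053  0.007] op 0.0628
tilt deg [-2.27  2.35] yaw -0.26 dworld [ 0.0027 -0.0029 -0.0846] dtool [0.0843 0.0061 0.0064]
```

play_rows(moves=[[[0.008, 0.003, 0.003, 0, -1], [0.014, 0.003, 0.003, 0, -1], [0.015, 0, 0.001, 0, -1], [0.015, 0, 0.001, 0, -1], [0.014, 0, 0.001, 0, -1], [0.012, 0, 0.001, 0, -1], [0.006, 0, 0, 0, -1], [0, 0, 0, 0, -1], [0, 0, 0, 0, -1], [0, 0, 0, 0, -1]]])

```text
time: 59.05
tool_pos: [0.5389, 0.0668, 0.0539]
tool_rot: [-2.285, 1.512, 2.413]
contact_force: [1.2, 0.4, -1.7]
opening: 0.0627
```

```bash
python3 to.py .542 .08 .0207
python3 - <<'E'
from look import *
w=save('wrist','w21.png');s=save('side','s21.png')
cv2.imwrite('pics/c21.png',np.hstack([cv2.resize(w[100:400,170:470,::-1],(400,400),interpolation=2),cv2.resize(s[160:280,290:410,::-1],(400,400))]))
E
```

```text
t 59.05 tcp [0.5389 0.0668 0.0539] rot [-2.285  1.512  2.413] F [ 1.18  0.36 -1.66] T [-0.017 -0.01   0.023] op 0.0627
tilt deg [-2.49  2.22] yaw -0.78 dworld [ 0.0031  0.0132 -0.0332] dtool [ 0.0335  0.0043 -0.012 ]
```

View pics/c21.png

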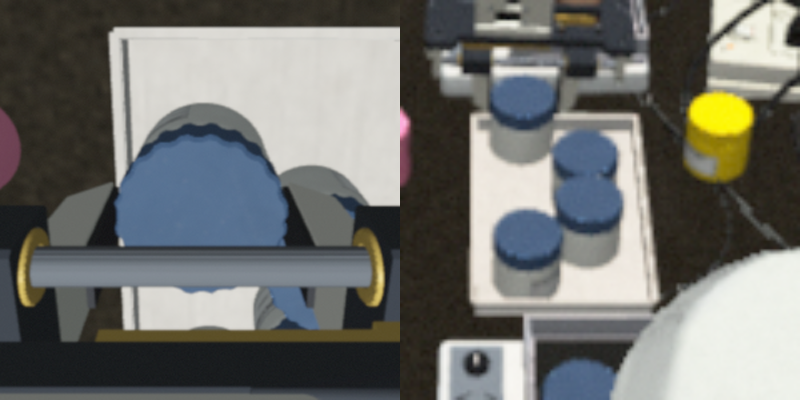

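play_rows(moves=[[[0, 0.001, -0.005, 0, -1], [0, 0.001, -0.005, 0, -1], [0, 0.001, -0.004, 0, -1], [0, 0, 0, 0, -1], [0.008, 0, 0, 0, -1], [0.01, 0, 0, 0, -1], [0.006, 0, 0, 0, -1], [0, 0, 0, 0, -1], [0, 0, 0, 0, -1], [0, 0, 0, 0, -1]]])

```text
time: 60.15
tool_pos: [0.5415, 0.0837, 0.0285]
tool_rot: [-2.294, 1.513, 2.405]
contact_force: [1.0, -1.0, -1.4]
opening: 0.0629
```

```bash
python3 to.py .542 .083 .0207
```

```text
t 60.15 tcp [0.5415 0.0837 0.0285] rot [-2.294  1.513  2.405] F [ 0.99 -1.02 -1.37] T [-0.05  -0.047  0.03 ] op 0.0629
tilt deg [-2.45  2.22] yaw -0.71 dworld [ 0.0005 -0.0007 -0.0078] dtool [0.0077 0.0008 0.001 ]
```

play_rows(moves=[[[0.004, 0, 0, 0, -1], [0.003, 0, 0, 0, -1], [0.001, 0, 0, 0, -1], [0, 0, 0, 0, -1], [0, 0, 0, 0, 0.6], [0, 0, 0, 0, 0.6], [0, 0, 0, 0, 0.6], [0, 0, 0, 0, 0.6], [0, 0, 0, 0, 0.6], [0, 0, 0, 0, 0.6]]])

```text
time: 61.15
tool_pos: [0.5424, 0.0839, 0.0213]
tool_rot: [-2.334, 1.515, 2.365]
contact_force: [-0.2, 0.1, -0.4]
opening: 0.0736
```

play_rows(moves=[[[-0.01, 0, 0, 0, 0.6], [-0.02, 0, 0, 0, 0.6], [-0.03, 0, 0, 0, 0.6], [-0.03, 0, 0, 0, 0.6], [-0.03, 0, 0, 0, 0.6], [-0.03, 0, 0, 0, -1], [0, 0, 0, 0, -1], [0, 0, 0, 0, -1], [0, 0, 0, 0, -1], [0, 0, 0, 0, -1]]])

```text
time: 62.15
tool_pos: [0.5475, 0.0777, 0.1804]
tool_rot: [-2.328, 1.515, 2.371]
contact_force: [0.2, -0.4, -0.4]
opening: 0.0383
```

```bash
python3 to.py .49 -.271 .15
python3 - <<'E'
from look import *
w=save('wrist','w22.png');jars('wrist',w);s=save('side','s22.png');jars('side',s);im=save('scene','c22.png');jars('scene',im)
cv2.imwrite('pics/c22.png',np.hstack([cv2.resize(im[160:320,320:480,::-1],(400,400),interpolation=2),cv2.resize(s[160:320,290:450,::-1],(400,400))]))
E
```

```text
t 62.15 tcp [0.5475 0.0777 0.1804] rot [-2.328  1.515  2.371] F [ 0.25 -0.45 -0.41] T [-0.037 -0.027  0.033] op 0.0383
tilt deg [-2.28  2.21] yaw -0.73 dworld [-0.0575 -0.3487 -0.0304] dtool [ 0.0192 -0.0518  0.3504]
wrist ([0.5423, 0.085], 3159, 3565)
wrist ([0.3454, 0.06], 320, 3727)
wrist ([0.599, 0.0338], 1910, 3450)
wrist ([0.5764, -0.0211], 80, 3191)
wrist ([0.5403, -0.0828], 1612, 2944)
side ([0.5434, 0.0873], 231, 286)
side ([0.5785, -0.0344], 746, 330)
side ([0.5768, -0.2595], 375, 443)
scene ([0.5429, 0.0899], 295, 394)
scene ([0.5793, -0.0326], 945, 419)
scene ([0.61, -0.2903], 444, 507)
```

View pics/c22.png

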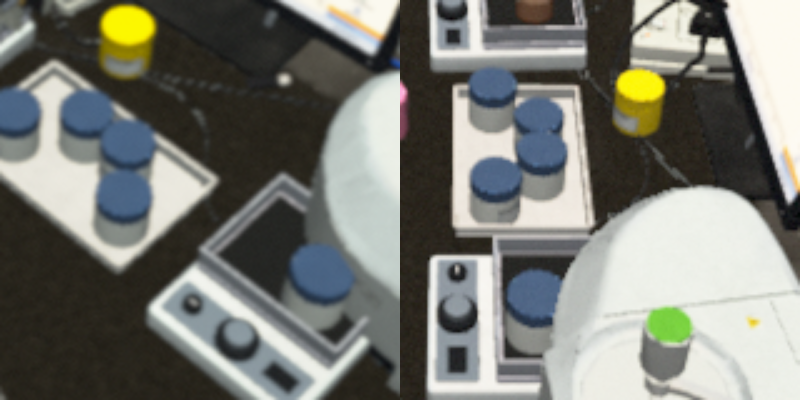

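View pics/w22.png

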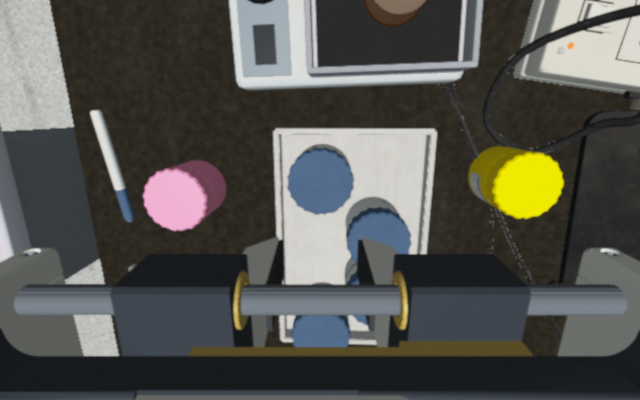

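Run:
```python
import cv2,numpy as np
im=cv2.imread('pics/c22.png') if 0 else None
from look import *
im=save('scene','c23.png');s=save('side','s23.png')
cv2.imwrite('pics/z.png',np.hstack([cv2.resize(im[180:260,290:370,::-1],(400,400),interpolation=2),cv2.resize(s[175:255,300:380,::-1],(400,400),interpolation=2)]))
```

```text
(no output)
```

View pics/z.png

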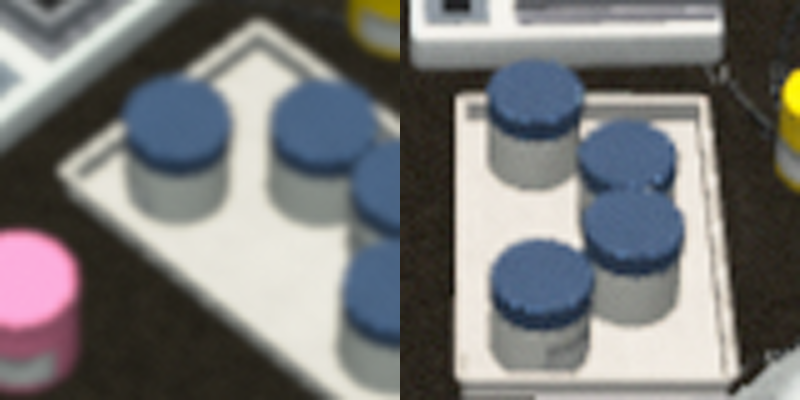

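play_rows(moves=[[[-0.005, -0.003, 0.015, 0, -1], [0, -0.006, 0.03, 0, -1], [0, -0.008, 0.036, 0, -1], [0, -0.008, 0.038, 0, -1], [0, -0.008, 0.038, 0, -1], [0, -0.008, 0.038, 0, -1], [0, -0.008, 0.036, 0, -1], [0, -0.008, 0.034, 0, -1], [0, -0.005, 0.025, 0, -1], [0, -0.003, 0.012, 0, -1]]])

```text
time: 63.4
tool_pos: [0.4727, -0.2412, 0.1784]
tool_rot: [-2.29, 1.517, 2.411]
contact_force: [0.2, 0.5, -0.8]
opening: 0.0006
```

play_rows(moves=[[[0, 0, 0, -8, -1], [0, 0, 0, -8.5, -1], [0, 0, 0, -8.5, -1], [0, 0, 0, -8.5, -1], [0, 0, 0, -8.5, -1], [0, 0, 0, -8.5, -1], [0, 0, 0, -8.5, -1], [0, 0, 0, -8.5, -1], [0, 0, 0, -8.5, -1], [0, 0, 0, -8, -1]]])

```text
time: 64.4
tool_pos: [0.4688, -0.2428, 0.1797]
tool_rot: [2.497, 1.515, 2.405]
contact_force: [0.3, -0.3, 0.5]
opening: 0.0002
```

```bash
python3 to.py .487 -.271 .10
python3 - <<'E'
from look import *
w=save('wrist','w24.png');s=save('side','s24.png');im=save('scene','c24.png')
cv2.imwrite('pics/c24.png',np.hstack([cv2.resize(im[210:350,340:480,::-1],(400,400),interpolation=2),cv2.resize(w[100:400,170:470,::-1],(400,400))]))
E
```

```text
t 64.4 tcp [ 0.4688 -0.2428  0.1797] rot [2.497 1.515 2.405] F [ 0.27 -0.28  0.46] T [ 0.05  -0.029  0.04 ] op 0.0002
tilt deg [-2.36  2.14] yaw 84.7 dworld [ 0.0182 -0.0282 -0.0797] dtool [ 0.0778 -0.029   0.0242]
```

View pics/c24.png

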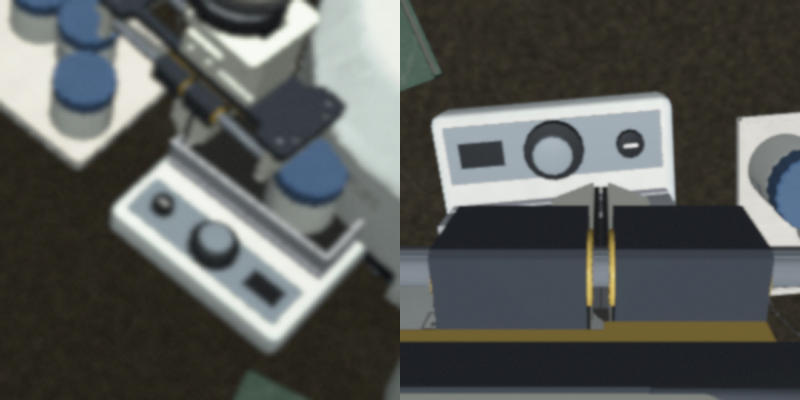

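Run:
```python
from look import *
W=cal('wrist');S=cal('scene');D=cal('side')
r=least_squares(lambda X:np.r_[w2px('wrist',X,W)-(284,217.7),w2px('scene',X,S)-(416.3,294)],[.49,-.27,.06]);print(r.x,r.fun)
for n in('wrist','scene','side'):
    print(n,robot.spot_in(n,'shaker_2_button_top'))
```

```text
[ 0.49560498 -0.27754825  0.05387798] [ 0.04408146 -0.08440953  0.22616997 -0.07684761]
wrist [{'point': [284.1, 214.9], 'score': 0.82}]
scene [{'point': [413.4, 293.9], 'score': 0.61}]
side [{'point': [309.3, 283.1], 'score': 0.65}]
```

play_rows(moves=[[[0.01, -0.008, 0.006, 0, -1], [0.014, -0.01, 0.008, 0, -1], [0.016, -0.01, 0.008, 0, -1], [0.016, -0.005, 0.003, 0, -1], [0.014, 0, 0, 0, -1], [0.01, 0, 0, 0, -1], [0.004, 0, 0, 0, -1], [0, 0, 0, 0, -1], [0, 0, 0, 0, -1], [0, 0, 0, 0, -1]]])

```text
time: 65.7
tool_pos: [0.4892, -0.2798, 0.0866]
tool_rot: [2.521, 1.516, 2.41]
contact_force: [-0.6, 0.1, -0.5]
opening: 0.0005
```

```bash
python3 to.py .491 -.275 .05
python3 - <<'E'
from look import *
w=save('wrist','w25.png');s=save('side','s25.png');im=save('scene','c25.png')
cv2.imwrite('pics/c25.png',np.hstack([cv2.resize(im[210:350,340:480,::-1],(400,400),interpolation=2),cv2.resize(s[200:320,270:390,::-1],(400,400))]))
E
```

```text
t 65.7 tcp [ 0.4892 -0.2798  0.0866] rot [2.521 1.516 2.41 ] F [-0.56  0.1  -0.53] T [ 0.082 -0.039  0.005] op 0.0005
tilt deg [-2.32  2.08] yaw 83.56 dworld [ 0.0018  0.0048 -0.0366] dtool [0.0366 0.0038 0.0029]
```

View pics/c25.png

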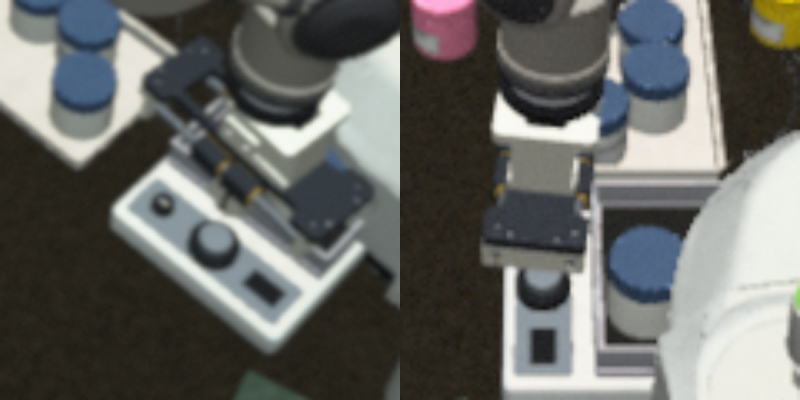

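Run:
```python
from look import *
print(px2w('scene',(420.5,282),.1026), w2px('wrist',robot.observe()['tool_pos']), w2px('wrist',(.4935,-.276,.056)))
cv2.imwrite('pics/w25c.png',cv2.resize(cv2.imread('pics/w25.png')[130:280,230:390],(640,600),interpolation=2))
```

```text
[ 0.5011244  -0.27677375  0.1026    ] [319.93925839 232.22070109] [324.58717508 222.27775355]
```

View pics/w25c.png

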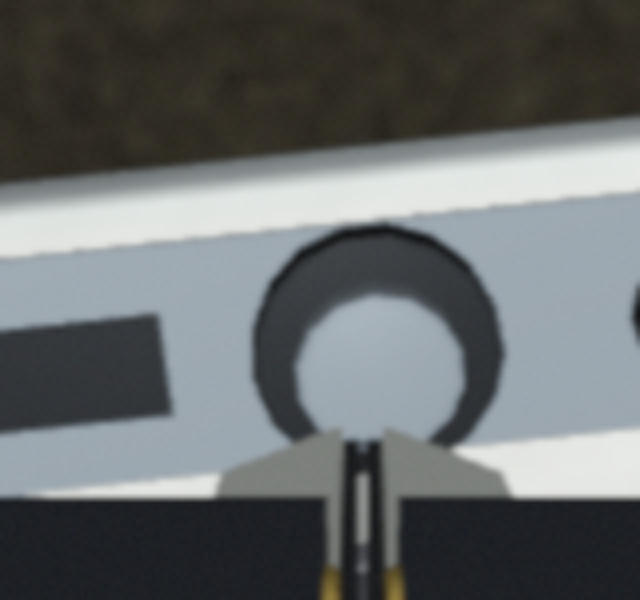

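play_rows(moves=[[[0.005, 0.003, 0.002, 0, -1], [0.008, 0.001, 0.001, 0, -1], [0.008, 0, 0, 0, -1], [0.006, 0, 0, 0, -1], [0.004, 0, 0, 0, -1], [0.002, 0, 0, 0, -1], [0, 0, 0, 0, -1], [0, 0, 0, 0, -1], [0, 0, 0, 0, -1], [0, 0, 0, 0, -1]]])

```text
time: 66.85
tool_pos: [0.4917, -0.2745, 0.0511]
tool_rot: [2.52, 1.517, 2.408]
contact_force: [1.2, -1.2, -0.2]
opening: 0.0005
```

```bash
python3 to.py .491 -.275 .042
python3 - <<'E'
from look import *
w=save('wrist','w26.png');s=save('side','s26.png')
cv2.imwrite('pics/c26.png',np.hstack([cv2.resize(w[130:280,240:390,::-1],(400,400),interpolation=2),cv2.resize(s[200:320,270:390,::-1],(400,400))]))
st()
E
```

```text
t 66.85 tcp [ 0.4917 -0.2745  0.0511] rot [2.52  1.517 2.408] F [ 1.18 -1.18 -0.17] T [ 0.069 -0.112  0.019] op 0.0005
tilt deg [-2.28  2.05] yaw 83.58 dworld [-0.0007 -0.0005 -0.0091] dtool [ 0.0091 -0.0009 -0.0002]
t 66.95 tcp [ 0.4917 -0.2745  0.051 ] rot [2.52  1.517 2.408] F [ 0.19  0.1  -0.13] T [ 0.072 -0.12   0.02 ] op 0.0006
```

View pics/c26.png

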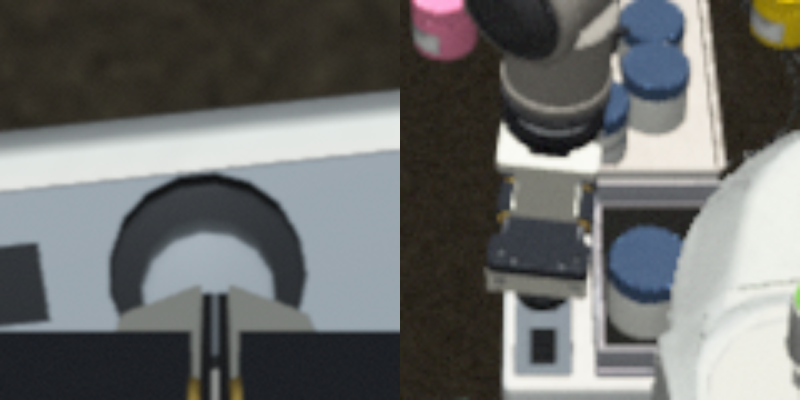

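play_rows(moves=[[[0.003, 0, 0, 0, -1], [0.003, 0, 0, 0, -1], [0.003, 0, 0, 0, -1], [0.003, 0, 0, 0, -1], [0.003, 0, 0, 0, -1], [0.003, 0, 0, 0, -1], [0.003, 0, 0, 0, -1], [0, 0, 0, 0, -1], [0, 0, 0, 0, -1], [0, 0, 0, 0, -1]]])

```text
time: 67.95
tool_pos: [0.4911, -0.2739, 0.0288]
tool_rot: [2.518, 1.518, 2.407]
contact_force: [-0.5, 0.3, 2.5]
opening: 0.0004
```

```bash
python3 to.py .491 -.275 .03
python3 - <<'E'
from look import *
w=save('wrist','w27.png')
cv2.imwrite('pics/c27.png',cv2.resize(w[130:280,240:390,::-1],(400,400),interpolation=2))
st()
E
```

```text
t 67.95 tcp [ 0.4911 -0.2739  0.0288] rot [2.518 1.518 2.407] F [-0.54  0.29  2.54] T [0.195 0.036 0.021] op 0.0004
tilt deg [-2.23  2.02] yaw 83.58 dworld [-0.0001 -0.0011  0.0012] dtool [-0.0012 -0.0011 -0.    ]
t 68.0 tcp [ 0.4911 -0.2739  0.0288] rot [2.518 1.518 2.407] F [-0.95 -0.03  1.69] T [ 0.15  -0.012  0.049] op 0.0003
```

View pics/c27.png

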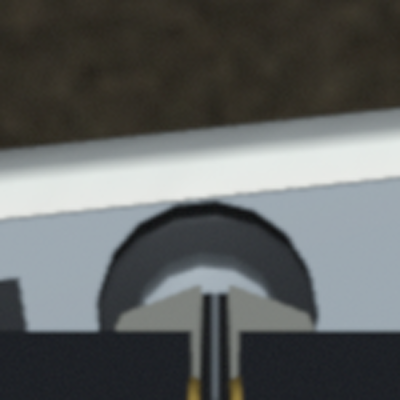

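play_rows(moves=[[[0.003, 0, 0, 0, -1], [0.003, 0, 0, 0, -1], [0.003, 0, 0, 0, -1], [0.003, 0, 0, 0, -1], [0.003, 0, 0, 0, -1], [0.003, 0, 0, 0, -1], [0.003, 0, 0, 0, -1], [0.003, 0, 0, 0, -1], [0.002, 0, 0, 0, -1], [0.002, 0, 0, 0, -1]]])

```text
time: 69.0
tool_pos: [0.4916, -0.2743, 0.0247]
tool_rot: [2.523, 1.533, 2.414]
contact_force: [-5.2, 2.7, 16.1]
opening: 0.0003
```

```bash
python3 to.py .491 -.275 .03
python3 - <<'E'
from look import *
w=save('wrist','w28.png')
cv2.imwrite('pics/c28.png',cv2.resize(w[130:280,240:390,::-1],(400,400),interpolation=2))
st()
E
```

```text
t 69.0 tcp [ 0.4916 -0.2743  0.0247] rot [2.523 1.533 2.414] F [-5.19  2.68 16.15] T [ 0.669  0.733 -0.005] op 0.0003
tilt deg [-1.64  1.46] yaw 83.7 dworld [-0.0006 -0.0007  0.0053] dtool [-0.0053 -0.0006 -0.0007]
t 69.05 tcp [ 0.4916 -0.2743  0.0246] rot [2.522 1.533 2.413] F [-5.13  3.02 17.99] T [ 0.692  0.8   -0.024] op 0.0001
```

View pics/c28.png

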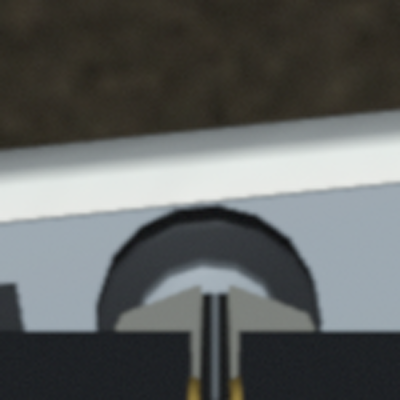

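play_rows(moves=[[[-0.004, 0, 0, 0, -1], [-0.006, 0, 0, 0, -1], [-0.01, 0, 0, 0, -1], [-0.015, 0, 0, 0, -1], [-0.025, 0, 0, 0, -1], [-0.03, 0, 0, 0, -1], [-0.03, 0, 0, 0, -1], [-0.02, 0, 0, 0, -1], [0, 0, 0, 0, -1], [0, 0, 0, 0, -1]]])

```text
time: 70.05
tool_pos: [0.4954, -0.2777, 0.1703]
tool_rot: [2.522, 1.531, 2.412]
contact_force: [0.1, -0.3, -0.8]
opening: 0.0006
```

```bash
python3 to.py .491 -.275 .03
python3 - <<'E'
from look import *
w=save('wrist','w29.png');c=cal('wrist')
for p,s in blobs(w,300): print(capxy('wrist',p,c,z0=.1,z1=.121).round(4),capxy('wrist',p,c).round(4),s[4])
im=save('scene','c29.png');s=save('side','s29.png');jars('side',s)
cv2.imwrite('pics/c29.png',np.hstack([cv2.resize(im[160:340,290:470,::-1],(400,400),interpolation=2),cv2.resize(s[160:320,270:430,::-1],(400,400))]))
E
```

```text
t 70.05 tcp [ 0.4954 -0.2777  0.1703] rot [2.522 1.531 2.412] F [ 0.14 -0.32 -0.8 ] T [ 0.059 -0.068 -0.022] op 0.0006
tilt deg [-1.72  1.53] yaw 83.7 dworld [-0.0044  0.0027 -0.1403] dtool [ 0.1404 -0.0011 -0.    ]
[ 0.54   -0.0939] [ 0.5655 -0.0542] 7071
side ([0.5923, -0.0202], 580, 324)
side ([0.5768, -0.2595], 377, 443)
```

View pics/c29.png

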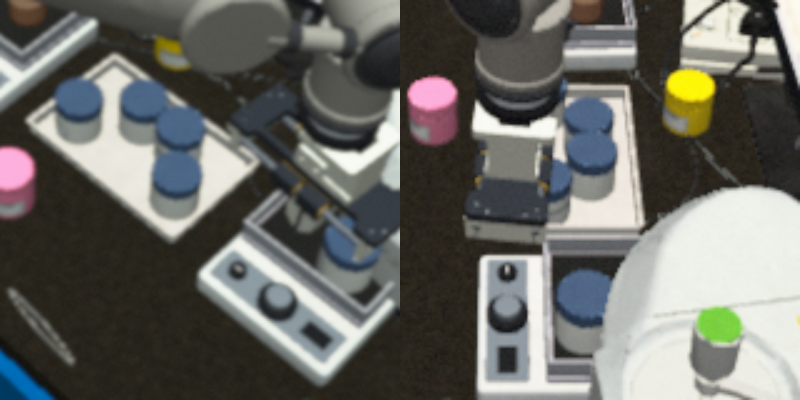

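View pics/w29.png

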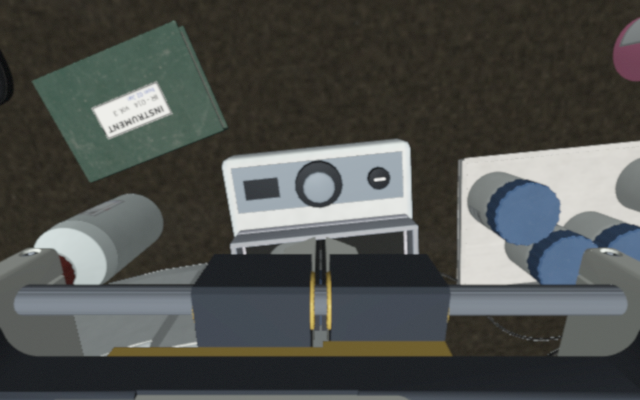

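Run:
```python
from look import *
o=st(); print(robot.hand_in())
```

```text
t 70.2 tcp [ 0.495  -0.2774  0.1694] rot [2.526 1.529 2.417] F [-0.14  0.91 -0.22] T [ 0.144 -0.065  0.037] op 0.0003
the job is handed in; nothing more can be done
None
```

I handed the job in at about 70 s. My last pictures showed everything in place, though I can't confirm two points below directly.

**Jars:** There were five blue-capped jars. Lifted, four weighed about 0.9–1.6 N (empty) and one about 4.6 N (full).
- **Full jar:** it stands upright on the free shaker's platform, at about x −0.028 m, y −0.033 m from the centre I measured.
- **Empty jars:** all four stand upright in the steel tray.

**Button:** I pressed the free shaker's button until the force reached about 16–18 N with no further travel, then backed off. Pressing it takes 4 N, so I take it as fully down, but I could not read the button joint. Afterwards the jar stood unmoved, the button looked up, and the gripper touched nothing.

**What went wrong along the way:**
- My first grasp closed on nothing, because the fingertips sit about 16–28 mm above the reported TCP.
- One empty jar briefly sat on the tray's rim and had to be shifted inward.
- An empty jar in the tray had moved a few centimetres, apparently the announced knock. It now stands against its neighbour in the tray, still upright.
- The last jar came down on that moved jar and tilted about 59° in the grip. I righted it on the bench and placed it again.
- The cameras disagreed by up to 5 mm on where that last jar stands, but in the close crops it looked upright and inside the rim.

I never touched the brown bottle, the busy shaker, or the pink and yellow look-alikes. I did not measure the bottle's position again at the end.

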